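Close up the tester's control unit after calibration

ROBOT

A 6-joint arm with a two-finger parallel gripper is mounted at the origin on the work surface. World frame = base frame: x ahead of the robot, y to its left, z up, the work surface at z = 0. Lengths are in mm, angles in degrees, forces in N, time in s.
With the tool pointing down it reaches from about 325 to 775 mm from the base axis. Payload 5.5 kg.
Tool frame: the origin (TCP) lies at the very end of the fingers, on their centre line; the grasp point (between the pads) lies 19 mm behind it; z points along the fingers, y is the direction in which the jaws open and shut (so a half turn about z gives the same grasp; the last joint's range is limited). The gripper opens to 88 mm and grips with 3 to 60 N. Pads are 20 mm wide; open, the fingers measure 115 mm over their backs; the gripper's body (75 mm by 178 mm) begins 61 mm behind the grasp point.
Start: joints at [-76.014, 5.22, 70.514, -0, 104.267, -3.249], TCP at [177.77, -573.074, 222.631] pointing down, gripper open.
Joint ranges: [-164.24, 164.24], [-49.07, 125.15], [9.68, 141.18], [-86.29, 266.29], [3.28, 154.24], [-151.56, 151.56]. Speed limits (degrees/s): [147.25, 147.25, 172.46, 180, 180, 180].

INTERFACE

Orientations are given as a 3x3 rotation matrix whose columns are the frame's x, y, z axes.
In Python, from workcell import robot, viewer gives the robot as it stands.
- The arm moves only by the tool jog_arm, never from a script. Its argument "rows" is one flat list of numbers, 7 for each row, row after row: the opening, from 0 (shut) to 1 (fully open), then the shift along the world's x, y, z in mm, then the turn, a rotation vector about the world's x, y, z in rad. A call has 1 to 20 rows; each row shifts and turns the commanded pose from where the row before left it; what a row does not reach is not made up. A row lasts 1/10 s, in which the tool goes at most 50 mm and 8.59 degrees, less where a joint would pass 70% of its speed; a pose out of reach is approached as far as the arm can. A call is refused whole if a number of a shift passes 50 or a number of a turn 0.15, either way. A call with a gripper value outside its range is refused whole. The fingers move at their own pace and stop on an object; "force" is the grip in N (left out, the last holds). Time passes only in rows, so rows that do not move let the fingers close. It gives the time, the measured TCP pose, the force and the opening at its end, in the units of the state.
- robot.sense(): the state, without advancing time (a new reading comes with each control period).
- viewer.grab_frame(name): name is "scene" or "top" or "wrist"; returns the picture (480x640x3 uint8, red, green, blue); there is no depth.
- viewer.camera_model(name): a dict with "K" (3x3 intrinsics, pixels), "T" (4x4, takes a point from camera to world coordinates); the wrist camera has in their place "T_tool_cam" (4x4, takes a point from camera to tool coordinates, whose origin is the TCP and whose axes are the flange's). Camera axes: x right, y down, z forward; pixel columns grow to the right and rows downward; lengths in mm; the calibration is good to about 2 mm. A picture is of the moment at which its call begins: read the wrist's pose just before it. camera_model takes no time and is no camera call.
- robot.close_job(): hands the job in, once; it reports no verdict.
Trained networks look in the newest picture that a camera, given by its name, has taken for a name from the list of things; names that differ only in an ending like _2 or _b are one class to them, and where a whole thing is asked for, a point or a joint stands for the part that bears it (a point fixed in the world has none). Each returns a list of dicts, best first, with "confidence" (0 to 1); they miss things now and then, are a little off and sometimes report something else, mostly with a low value. They report only what shows in the picture. A call takes as long as a camera call. They do not tell look-alikes from the thing itself.
- viewer.trace(camera, thing): "pixels" (480x640 bool, what is visible of it) and "rect" ([left, top, right, bottom] in pixels, round what is visible of it).
- viewer.pinpoint(camera, thing): "at" ([column, row] in pixels: a listed point, or the origin of a listed thing).
The state is a dict: "t": time; "qpos": joint angles; "qd": joint speeds; "tau": joint torques, N m; "position": TCP position; "orientation": TCP orientation; "contact_force": force on the tool from outside, world axes, zero at the start; "ft_torque": the same for the moment, N m; "gripper_width": finger opening in mm.
Only numpy, scipy, OpenCV 4.12 (cv2) and the standard library are available. Lean on these libraries where they do the work, as an engineer would, in place of code of your own. Each camera call takes 0.05 s, during which the arm holds its last target.

TASK

Finish the calibration: slide the green board from its blue rack down the two card guides of the open white control unit, swing both red levers in flat over the board so that it is fully home, then seat the white cover plate on the unit's pins. Put every steel reference weight that is out on the bench upright into the divided wooden case, one to a cell. Keep the board upright all the way and leave the other things on the bench where they are.

Things in the scene. Friction and masses are not known exactly. Their poses are not given: they have to be found in the camera images.
- housing: Fixed white control unit, open on top: 130 (x) x 220 (y) mm, walls 80 mm high, 5 mm thick. Origin: centre of its underside, z up. Inside, two grey card guides stand at y = +-58 mm, facing each other, channels in the plane x = 0, up to 80 mm height. Four aluminium posts 12 mm thick at (+-52, +-97) mm rise to 118 mm.
- slot (a point): Where the board's origin is when fully home: 14 mm above the unit's underside, on its centre line; axes as the unit's. Guide channels: 7 mm wide (x), 124 mm from end to end (y), mouths flared at 68 to 80 mm height over the underside. A black spring connector holds an inserted board 6 mm above home with 5 N (8 N when home); only the levers keep it down.
- cover_seat (a point): Where the cover's origin is when seated: 118 mm above the unit's underside, on its centre line, level with the post tops; axes as the unit's. The posts at (52, -97) and (-52, 97) mm carry brass pins 6 mm thick, 12 mm high, with tapered tips.
- lever_left (a joint): Angle (rad) of the red lever at the unit's +y end: 0 = closed, flat over the board's top edge, pointing inward; 1.57 = upright; up to 2.05 = leaning outward. Starts open. Arm 50 mm long, 12 wide (x), 10 thick; pivot at (0, 74, 89) mm of the unit. Stays where left (friction 0.13 N m, 3 N at its end). Meets an inserted board at about 0.75 and presses it home by 0.
- lever_right (a joint): The same for the lever at the unit's -y end, pivot at (0, -74, 89) mm of the unit; 0 = closed (pointing to +y), grows to 2.05 as it opens up and outward.
- board: Green circuit board, 4 (x) x 120 (y) x 70 (z) mm, 0.15 kg, standing upright in the rack at the start. Origin: centre of its lower edge, z up. On the middle of its top edge stands a white grip 12 (x) x 28 (y) mm, from 70 to 98 mm above the origin; hold it there, closing along x. It fits the guides either way round.
- rack: Fixed blue bench rack, 56 (x) x 160 (y) mm; base 10 mm thick on which the board stands, and slotted ends 40 mm high in all that hold the board's two side edges loosely. Origin: centre of its underside. The board is lifted straight up out of it.
- cover: White cover plate, 130 (x) x 220 (y) x 4 mm, 0.35 kg, lying on the bench at the start. Origin: centre of its underside, z up. A black bar handle 14 (x) x 80 (y) mm on its middle, from 4 to 30 mm height. Two holes of 10 mm at (52, -97) and (-52, 97) mm for the unit's pins; a half turn about z fits as well.
- case: Fixed wooden case, 134 x 134 mm, walls 5 mm and 32 mm high, divided by 5 mm walls as high into 2 x 2 cells about 60 mm square; floor 5 mm. Origin: centre of its underside.
- cell_1 (a point): Middle of the floor of cell 1 of the case, 5 mm above the case's underside.
- cell_2 (a point): Middle of the floor of cell 2 of the case, 5 mm above the case's underside.
- cell_3 (a point): Middle of the floor of cell 3 of the case, 5 mm above the case's underside.
- cell_4 (a point): Middle of the floor of cell 4 of the case, 5 mm above the case's underside.
- weight_1: Steel reference weight, 0.4 kg: a cylinder 40 mm across and 34 mm high with a straight grip post 18 mm across on top, from 34 to 66 mm height. Origin: centre of its underside. Two to four of the four are present; absent ones read None from the start.
- weight_2: Steel reference weight, 0.4 kg: a cylinder 40 mm across and 34 mm high with a straight grip post 18 mm across on top, from 34 to 66 mm height. Origin: centre of its underside. Two to four of the four are present; absent ones read None from the start.
- weight_3: Steel reference weight, 0.4 kg: a cylinder 40 mm across and 34 mm high with a straight grip post 18 mm across on top, from 34 to 66 mm height. Origin: centre of its underside. Two to four of the four are present; absent ones read None from the start.
- weight_4: Steel reference weight, 0.4 kg: a cylinder 40 mm across and 34 mm high with a straight grip post 18 mm across on top, from 34 to 66 mm height. Origin: centre of its underside. Two to four of the four are present; absent ones read None from the start.
- screwdriver: Screwdriver, 130 mm long, lying on the bench; leave it.
- jar: Small glass jar, 48 mm across, 60 mm high; leave it.
- tape: Yellow roll of tape, 70 mm across, 22 mm high; leave it.
- mug: Blue mug, 80 mm across, 90 mm high; leave it.
- platen: Spare steel platen, 60 mm across, 26 mm high; leave it.
- eraser: Orange rubber block, 55 x 24 x 14 mm; leave it.
- pen: Blue pen, 140 mm long, 10 mm thick; leave it.
Things that resemble listed ones, but are neither listed nor needed, are in the scene too. Leave any black look-alike of the weight_4 alone. Leave any pink or turquoise look-alike of the weight_3 alone.

How it is judged (in metres and radians):
On the way, in this order (a step that is already met when the one before it is completed fails the run):
1. the board has been slid down both guides onto the connector (x of board in the frame of slot between -0.005 and 0.005 m and y of board in the frame of slot between -0.005 and 0.005 m and angle between board's own z axis and vertical below 0.08 rad and angle between the x axis of board and the x axis of housing, either way round below 0.08 rad and z of board in the frame of slot below 0.009 m), for 0.2 s.
2. both levers are swung in flat and the board is fully home (x of board in the frame of slot between -0.005 and 0.005 m and y of board in the frame of slot between -0.005 and 0.005 m and angle between board's own z axis and vertical below 0.08 rad and angle between the x axis of board and the x axis of housing, either way round below 0.08 rad and z of board in the frame of slot between -0.004 and 0.003 m and value of joint each of lever_left, lever_right below 0.2 rad), for 0.2 s.
3. the cover plate sits on the pins, flat on the posts (horizontal distance between cover and cover_seat below 0.004 m and z of cover in the frame of cover_seat between -0.003 and 0.003 m and angle between cover's own z axis and vertical below 0.03 rad and angle between the x axis of cover and the x axis of housing, either way round below 0.06 rad), for 0.2 s.
At the end, for the whole second after the job is handed in: Board home: within 5 mm sideways, 3 mm in height; both levers within 0.2 rad of closed. Cover on the posts within 4 mm sideways, 3 mm in height, 0.06 rad. Every weight present upright (0.15 rad) on a cell's floor within 20 mm of its middle. Board at rest (all of step 2 and all of step 3 and linear speed of board below 0.02 m/s and ((horizontal distance between weight_1 and cell_1 below 0.02 m and z of weight_1 in the frame of cell_1 between -0.006 and 0.006 m) or (horizontal distance between weight_1 and cell_2 below 0.02 m and z of weight_1 in the frame of cell_2 between -0.006 and 0.006 m) or (horizontal distance between weight_1 and cell_3 below 0.02 m and z of weight_1 in the frame of cell_3 between -0.006 and 0.006 m) or (horizontal distance between weight_1 and cell_4 below 0.02 m and z of weight_1 in the frame of cell_4 between -0.006 and 0.006 m)) and angle between each of weight_1, weight_2, weight_3, weight_4's own z axis and vertical below 0.15 rad and ((horizontal distance between weight_2 and cell_1 below 0.02 m and z of weight_2 in the frame of cell_1 between -0.006 and 0.006 m) or (horizontal distance between weight_2 and cell_2 below 0.02 m and z of weight_2 in the frame of cell_2 between -0.006 and 0.006 m) or (horizontal distance between weight_2 and cell_3 below 0.02 m and z of weight_2 in the frame of cell_3 between -0.006 and 0.006 m) or (horizontal distance between weight_2 and cell_4 below 0.02 m and z of weight_2 in the frame of cell_4 between -0.006 and 0.006 m)) and ((horizontal distance between weight_3 and cell_1 below 0.02 m and z of weight_3 in the frame of cell_1 between -0.006 and 0.006 m) or (horizontal distance between weight_3 and cell_2 below 0.02 m and z of weight_3 in the frame of cell_2 between -0.006 and 0.006 m) or (horizontal distance between weight_3 and cell_3 below 0.02 m and z of weight_3 in the frame of cell_3 between -0.006 and 0.006 m) or (horizontal distance between weight_3 and cell_4 below 0.02 m and z of weight_3 in the frame of cell_4 between -0.006 and 0.006 m)) and ((horizontal distance between weight_4 and cell_1 below 0.02 m and z of weight_4 in the frame of cell_1 between -0.006 and 0.006 m) or (horizontal distance between weight_4 and cell_2 below 0.02 m and z of weight_4 in the frame of cell_2 between -0.006 and 0.006 m) or (horizontal distance between weight_4 and cell_3 below 0.02 m and z of weight_4 in the frame of cell_3 between -0.006 and 0.006 m) or (horizontal distance between weight_4 and cell_4 below 0.02 m and z of weight_4 in the frame of cell_4 between -0.006 and 0.006 m))); the robot touches nothing.
It fails at once if the board is tipped by more than 0.6 rad (angle between board's own z axis and vertical above 0.6 rad).
It fails at once if a bystander is moved by more than 50 mm (distance of any of screwdriver, jar, tape, mug, platen, eraser, pen from where it was at the start of the episode above 0.05 m).
Of weight_1, weight_2, weight_3, weight_4 only 2 to 4 are there at a start; the rules pass over those that are not, and their reading is None.
At some moment in a run one of cover, weight_1, weight_2, weight_3, weight_4 may be knocked a few centimetres aside while the robot is not near it.
It also fails if it takes over 210 s, if anything falls off the work surface, if the arm or the gripper's body presses on something with over 40 N, if the wrist force passes 120 N, or if a joint passes its speed limit or range.

## Working session

There is one attempt and no reset: what is moved stays moved. The work goes in short steps, Python scripts to look and compute and a tool call to move; the robot and the scene stay as the last step left them, time stands still between calls to the robot, and variables do not carry over. Pictures are saved under pics/ and viewed, and the job is handed in when it is done.

Besides the shell and the picture viewer there is one more tool, called after "Emit:" as name(argument=value, ...), one argument or row to a line, values as JSON. jog_arm: Moves the arm, as the interface text tells. Its arguments: {"type":"object","properties":{"rows":{"type":"array"},"force":{"type":"number"}},"required":["rows"]}

```bash
ls; mkdir -p pics; python3 - <<'E'
from workcell import robot, viewer
import cv2, numpy as np
s=robot.sense(); print(s)
for n in ["scene","top","wrist"]:
    im=viewer.grab_frame(n); cv2.imwrite(f"pics/{n}0.png",im[:,:,::-1])
    m=viewer.camera_model(n); print(n,{k:np.round(np.array(v),3).tolist() for k,v in m.items()})
E
```

```text
pics
{'t': 0.0, 'qpos': array([-7.60124201e+01,  5.26305962e+00,  7.05816333e+01, -1.19487143e-03,
        1.04267280e+02, -3.24777761e+00]), 'qd': array([ 0.00226425,  0.03221066, -0.09929411, -0.03489157,  0.04487728,
        0.08580292]), 'tau': array([-8.00926591e-04, -4.46456265e+01, -4.06445181e+01,  6.97074691e-02,
        2.92875851e-02, -1.38256983e-04]), 'position': array([ 177.70598226, -572.76421886,  221.50982829]), 'orientation': array([[ 9.55097237e-01,  2.96292130e-01, -4.91987245e-04],
       [ 2.96292525e-01, -9.55095368e-01,  1.89145980e-03],
       [ 9.05299128e-05, -1.95230017e-03, -9.99998090e-01]]), 'contact_force': array([ 0.41546033, -0.05649695,  0.91009032]), 'ft_torque': array([ 0.00218307, -0.01440722,  0.04204022]), 'gripper_width': 87.82138441318448}
scene {'K': [[522.613, 0.0, 319.939], [0.0, 522.613, 238.872], [0.0, 0.0, 1.0]], 'T': [[0.362, 0.748, -0.557, 1156.264], [0.932, -0.296, 0.21, -237.913], [-0.008, -0.595, -0.804, 994.827], [0.0, 0.0, 0.0, 1.0]]}
top {'K': [[492.616, 0.0, 313.422], [0.0, 492.616, 237.861], [0.0, 0.0, 1.0]], 'T': [[-0.017, -0.992, 0.122, 391.622], [-1.0, 0.015, -0.017, 25.707], [0.015, -0.122, -0.992, 1259.704], [0.0, 0.0, 0.0, 1.0]]}
wrist {'K': [[390.728, 0.0, 319.913], [0.0, 390.728, 230.964], [0.0, 0.0, 1.0]], 'T_tool_cam': [[0.0, -0.959, -0.285, 78.864], [1.0, 0.0, -0.0, -0.7], [0.0, -0.285, 0.959, -162.187], [0.0, 0.0, 0.0, 1.0]]}
```

View pics/top0.png

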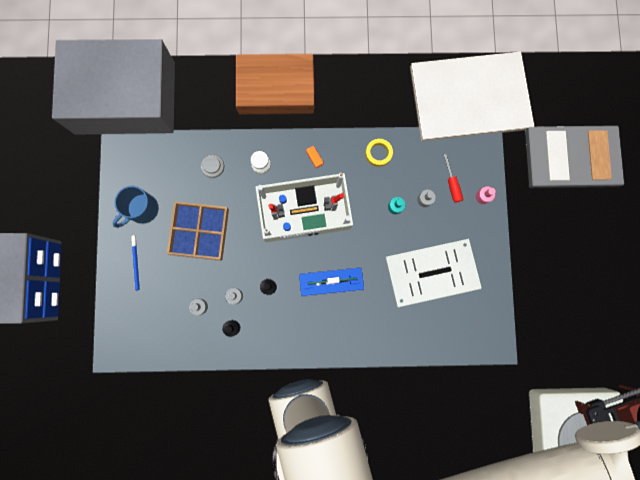

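View pics/scene0.png

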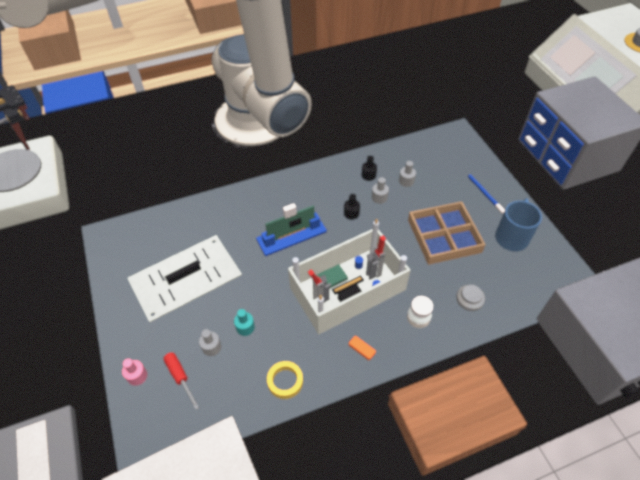

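View pics/wrist0.png

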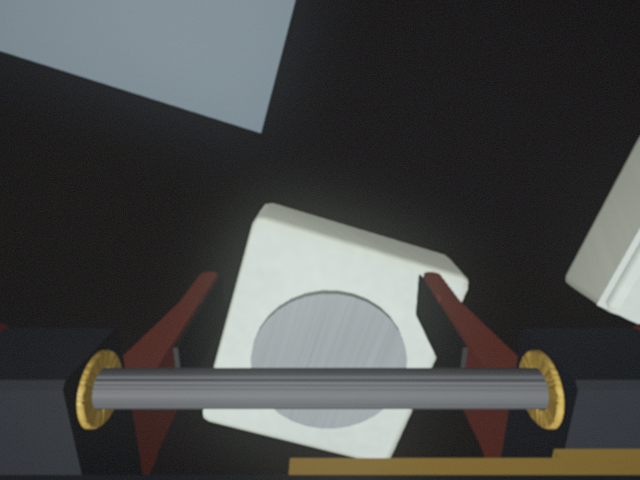

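```bash
cat > h.py <<'E'
import numpy as np, cv2
from workcell import robot, viewer
def cam(n,s=None):
    m=viewer.camera_model(n); K=np.array(m["K"])
    if n=="wrist":
        s=s or robot.sense(); T=np.eye(4); T[:3,:3]=s["orientation"]; T[:3,3]=s["position"]
        return K,T@np.array(m["T_tool_cam"])
    return K,np.array(m["T"])
def ray(c,px):
    K,T=c; d=T[:3,:3]@np.linalg.inv(K)@np.array([px[0],px[1],1.]); return T[:3,3],d/np.linalg.norm(d)
def onz(c,px,z):
    o,d=ray(c,px); return o+d*(z-o[2])/d[2]
def proj(c,P):
    K,T=c; P=np.atleast_2d(P); q=(P-T[:3,3])@T[:3,:3]; u=q@K.T; return u[:,:2]/u[:,2:]
def tri(cs,pxs):
    A=np.zeros((3,3));b=np.zeros(3)
    for c,p in zip(cs,pxs):
        o,d=ray(c,p);M=np.eye(3)-np.outer(d,d);A+=M;b+=M@o
    return np.linalg.solve(A,b)
def grab(n,f=None,crop=None,scale=1):
    s=robot.sense(); im=viewer.grab_frame(n)
    if f: save(im,f,crop,scale)
    return im,cam(n,s)
def save(im,f,crop=None,scale=1):
    if crop: im=im[crop[1]:crop[3],crop[0]:crop[2]]
    if scale!=1: im=cv2.resize(im,None,fx=scale,fy=scale,interpolation=cv2.INTER_CUBIC)
    cv2.imwrite("pics/"+f,im[:,:,::-1])
def wp(xy_yaw,P):
    x,y,z,a=xy_yaw; c,s_=np.cos(a),np.sin(a); R=np.array([[c,-s_,0],[s_,c,0],[0,0,1]]); return np.atleast_2d(P)@R.T+[x,y,z]
E
python3 - <<'E'
from h import *
res={}
for n in ["top","scene"]:
    im,c=grab(n)
    for t in ["housing","slot","cover_seat","lever_left","lever_right","board","rack","cover","case","cell_1","weight_1","screwdriver","jar","tape","mug","platen","eraser","pen"]:
        r=viewer.pinpoint(n,t)
        print(n,t,[(np.round(d["at"],1).tolist(),round(d["confidence"],2)) for d in r if d["confidence"]>.2])
        res[n,t]=r
zs=dict(housing=0,board=10,rack=0,cover=0,slot=14,cover_seat=118,case=0)
C={n:cam(n) for n in["top","scene"]}
for t,z in zs.items():
    a=res["top",t];b=res["scene",t]
    if a and b: print(t,np.round(onz(C["top"],a[0]["at"],z)),np.round(onz(C["scene"],b[0]["at"],z)),np.round(tri([C["top"],C["scene"]],[a[0]["at"],b[0]["at"]])))
print(robot.sense()["t"])
E
```

```text
top housing [([306.3, 209.4], 0.57), ([234.8, 295.4], 0.57)]
top slot [([301.7, 209.8], 0.64)]
top cover_seat [([302.3, 201.3], 0.7), ([200.5, 231.7], 0.64)]Traceback (most recent call last):
  File "<stdin>", line 6, in <module>
ValueError: it knows: board, case, cell, cover, cover_seat, eraser, housing, jar, mug, pen, platen, rack, screwdriver, slot, tape, weight
```

```bash
python3 - <<'E'
import cv2
a=cv2.imread("pics/top0.png")
cv2.imwrite("pics/top0c.png",cv2.resize(a[140:350,160:500],None,fx=2.35,fy=2.35,interpolation=cv2.INTER_CUBIC))
E
```

```text
(no output)
```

View pics/top0c.png

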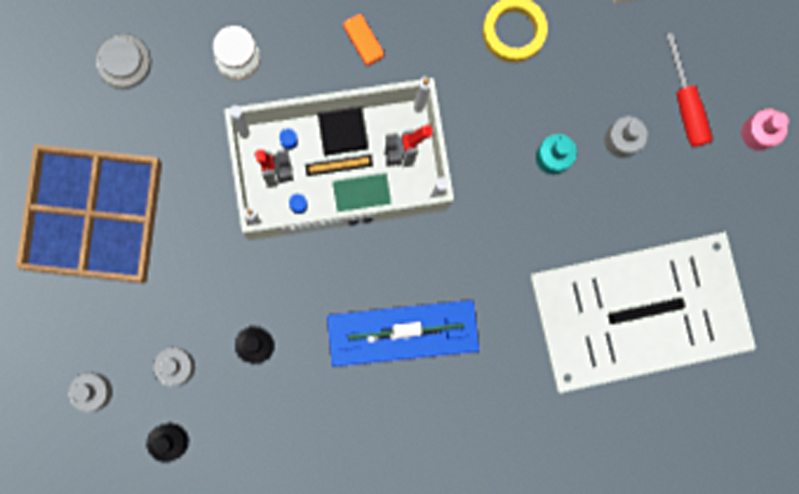

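```bash
python3 - <<'E'
from h import *
res={};out={}
for n in ["top","scene"]:
    im,c=grab(n)
    for t in ["housing","slot","cover_seat","board","rack","cover","case","cell_1","weight_1","screwdriver","jar","tape","mug","platen","eraser","pen"]:
        r=[d for d in viewer.pinpoint(n,t) if d["confidence"]>.2]
        res[n,t]=r
        tr=viewer.trace(n,t); 
        out[n+t]=tr[0]["pixels"] if tr else None
np.savez("masks.npz",**{k:v for k,v in out.items() if v is not None})
zs=dict(housing=0,board=10,rack=0,cover=0,slot=14,cover_seat=118,case=0,cell_1=5,weight_1=0,screwdriver=8,jar=0,tape=0,mug=0,platen=0,eraser=0,pen=0)
C={n:cam(n) for n in["top","scene"]}
for t,z in zs.items():
  for n in ["top","scene"]:
    print(n,t,[(np.round(onz(C[n],d["at"],z)[:2]).tolist(),np.round(d["at"]).tolist(),round(d["confidence"],2)) for d in res[n,t]])
print(robot.sense()["t"])
E
```

```text
top housing [([616.0, 22.0], [306.0, 211.0], 0.7)]
scene housing [([616.0, 29.0], [348.0, 288.0], 0.77), ([567.0, 299.0], [444.0, 236.0], 0.35)]
top board [([432.0, -38.0], [331.0, 282.0], 0.66), ([618.0, 29.0], [304.0, 210.0], 0.66)]
scene board [([427.0, -39.0], [290.0, 231.0], 0.64), ([741.0, 267.0], [472.0, 297.0], 0.57)]
top rack [([440.0, -34.0], [329.0, 279.0], 0.66), ([643.0, 22.0], [306.0, 201.0], 0.61), ([543.0, 338.0], [183.0, 241.0], 0.45), ([433.0, -38.0], [331.0, 282.0], 0.43)]
scene rack [([422.0, -41.0], [289.0, 232.0], 0.93)]
top cover [([444.0, -305.0], [435.0, 276.0], 0.87)]
scene cover [([442.0, -301.0], [183.0, 272.0], 0.72)]
top slot [([618.0, 28.0], [304.0, 210.0], 0.97), ([613.0, 27.0], [304.0, 211.0], 0.63)]
scene slot [([612.0, 24.0], [345.0, 284.0], 0.68), ([630.0, 22.0], [347.0, 291.0], 0.66)]
top cover_seat [([614.0, 30.0], [303.0, 203.0], 0.75)]
scene cover_seat [([513.0, -65.0], [289.0, 234.0], 0.59), ([626.0, 28.0], [351.0, 262.0], 0.55)]
top case [([565.0, 299.0], [199.0, 232.0], 0.68), ([619.0, 23.0], [306.0, 210.0], 0.65)]
scene case [([570.0, 292.0
[... 1439 characters left out ...]
0, 20.0], [307.0, 211.0], 0.54)]
scene tape [([771.0, -170.0], [285.0, 383.0], 0.97)]
top mug [([637.0, 449.0], [141.0, 206.0], 0.93)]
scene mug [([634.0, 440.0], [511.0, 239.0], 0.75)]
top platen [([725.0, 268.0], [211.0, 172.0], 0.78), ([736.0, 138.0], [261.0, 167.0], 0.49), ([496.0, 456.0], [136.0, 260.0], 0.21)]
scene platen [([738.0, 266.0], [470.0, 298.0], 0.91), ([407.0, 209.0], [381.0, 199.0], 0.7)]
top eraser [([640.0, 456.0], [138.0, 205.0], 0.37)]
scene eraser [([763.0, -1.0], [362.0, 350.0], 0.76)]
top pen [([496.0, 460.0], [135.0, 260.0], 0.79), ([693.0, -356.0], [450.0, 180.0], 0.72), ([601.0, 318.0], [191.0, 219.0], 0.33)]
scene pen [([495.0, 457.0], [485.0, 196.0], 0.6)]
3.65
```

Emit:
jog_arm(
  rows=[1,19,44,6,0,0,0.11,1,19,44,6,0,0,0.11,1,19,44,6,0,0,0.11,1,19,44,6,0,0,0.11,1,19,44,6,0,0,0.11,1,19,44,6,0,0,0.11,1,19,44,6,0,0,0.11,1,19,44,6,0,0,0.11,1,19,44,6,0,0,0.11,1,19,44,6,0,0,0.11,1,19,44,6,0,0,0.11,1,19,44,6,0,0,0.11,1,19,44,6,0,0,0.08,1,0,0,0,0,0,0,1,0,0,0,0,0,0],
  force=20,
)

```text
t: 5.15
position: [424.8, -0.2, 300.6]
orientation: [[-0.132, 0.991, -0.0], [0.991, 0.132, -0.0], [-0.0, -0.0, -1.0]]
contact_force: [-0.2, -0.6, -0.1]
gripper_width: 87.9
```

```bash
python3 - <<'E'
from h import *
s=robot.sense();print(s["position"],s["orientation"].round(3),s["contact_force"],s["qpos"].round(1))
grab("wrist","w1.png")
E
```

```text
[ 4.24840372e+02 -2.00113638e-01  3.00608109e+02] [[-0.132  0.991 -0.   ]
 [ 0.991  0.132 -0.   ]
 [-0.    -0.    -1.   ]] [-0.20658292 -0.61499688 -0.1454384 ] [ -4.6 -19.6  85.3  -0.  114.3 -12.2]
```

View pics/w1.png

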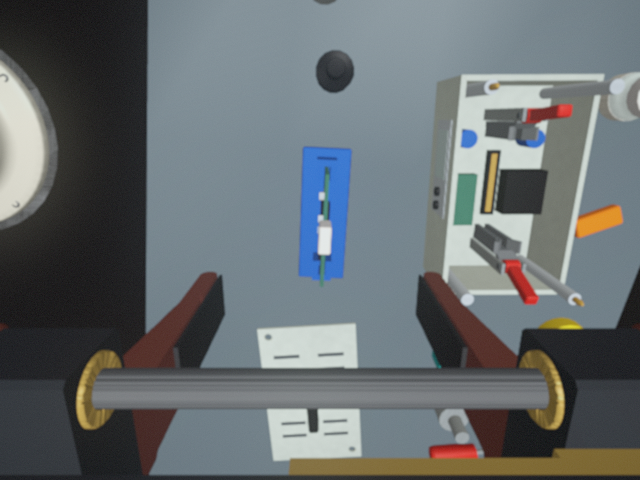

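```bash
python3 - <<'E'
import cv2
a=cv2.imread("pics/w1.png")
cv2.imwrite("pics/w1c.png",cv2.resize(a[135:295,280:380],None,fx=3.7,fy=3.7,interpolation=cv2.INTER_CUBIC))
cv2.imwrite("pics/w1d.png",cv2.resize(a[60:310,420:620],None,fx=2.4,fy=2.4,interpolation=cv2.INTER_CUBIC))
E
```

```text
(no output)
```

View pics/w1c.png

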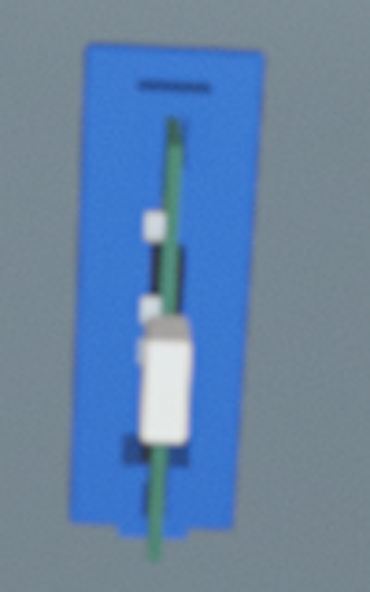

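View pics/w1d.png

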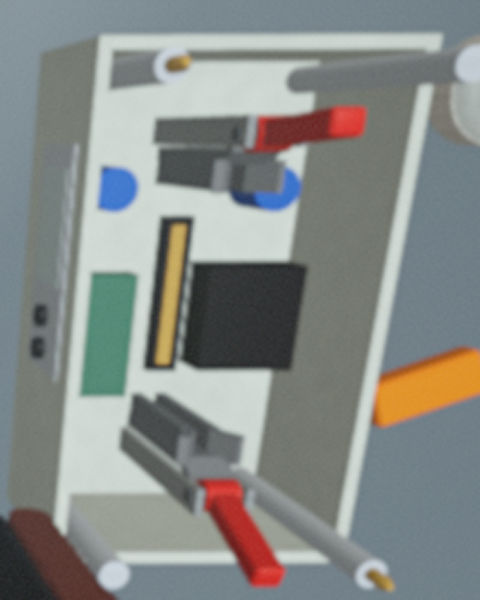

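```bash
cat >> h.py <<'E'
def crop2px(p,x0,y0,f): p=np.asarray(p,float); return (p+0.5)/f-0.5+[x0,y0]
E
python3 - <<'E'
from h import *
c=cam("wrist")
f=lambda p,z:onz(c,crop2px(p,280,135,3.7),z)
print("grip",f((166,391),108), f((166,391),98+10-0))
a,b=f((174.5,118),80),f((153.5,562),80); print("edge",a,b,np.linalg.norm(a-b),(a+b)/2,"yaw",np.degrees(np.arctan2(-(a-b)[0],(a-b)[1])))
k=[f(p,10) for p in [(88,44),(264,52)]]+[f(p,10) for p in [(233,528),(69,520)]]
print("rack z10",np.round(k,1))
g=lambda p,z:onz(c,crop2px(p,420,60,2.4),z)
q=[g((100,35),80),g((441,35),80)]; print("housing",q,np.linalg.norm(q[0]-q[1]))
# pins tops z=130 at (52,-97),(-52,97)
p1=g((388,583),130);p2=g((186,60),130);print("pins",p1,p2,np.linalg.norm(p1-p2),2*np.hypot(52,97),(p1+p2)/2)
d=p2-p1; print("yaw",np.degrees(np.arctan2(d[1],d[0])-np.arctan2(194,-104)))
r1=g((115,575),118);r2=g((478,62),118);print(r1,r2,np.linalg.norm(r1-r2),(r1+r2)/2)
E
```

```text
grip [433.99282573 -36.10609803 108.        ] [433.99282573 -36.10609803 108.        ]
edge [427.68947338  30.09353854  80.        ] [438.84599171 -96.92529773  80.        ] 127.50785335032771 [433.26773254 -33.4158796   80.        ] yaw 5.019611198513629
rack z10 [[ 400.7   40.4   10. ]
 [ 454.6   45.    10. ]
 [ 468.3 -112.9   10. ]
 [ 412.9 -117.2   10. ]]
housing [array([538.23310212, 129.02052554,  80.        ]), array([666.87946989, 145.85608021,  80.        ])] 129.74329979250368
pins [680.45311201 -58.78335591 130.        ] [552.29019384 118.40960329 130.        ] 218.68488376000798 220.1181500921721 [616.37165293  29.81312369 130.        ]
yaw 7.683077625904368
[579.31394409 -74.56313801 118.        ] [657.41656106 132.33985859 118.        ] 221.15349597145456 [618.36525258  28.88836029 118.        ]
```

Emit:
jog_arm(
  rows=[1,2.3,-9,-37,0,0,-0.012,1,2.3,-9,-37,0,0,-0.012,1,2.3,-9,-37,0,0,-0.011,1,2.3,-9,-37,0,0,-0.01,1,0,0,0,0,0,0,1,0,0,0,0,0,0],
)

```text
t: 5.8
position: [433.4, -38.2, 153.2]
orientation: [[-0.082, 0.997, -0.001], [0.997, 0.082, 0.0], [0.0, -0.001, -1.0]]
contact_force: [-0.5, 0.4, 1.6]
gripper_width: 87.7
```

```bash
python3 - <<'E'
from h import *
im,c=grab("wrist","w2.png",(200,100,440,440),1.75)
s=robot.sense();print(s["position"])
print(proj(c,[[434,-36,108],[434,-36,80]]))
E
```

```text
[434.26339076 -37.93692018 154.71034633]
[[320.76161066 257.01122546]
 [320.66825943 241.58278011]]
```

View pics/w2.png

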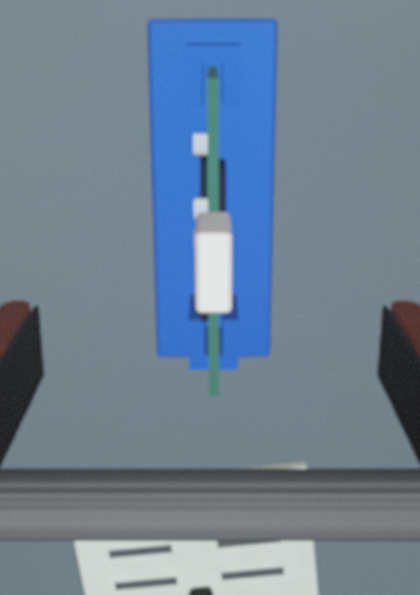

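Emit:
jog_arm(
  rows=[1,0.8,3,-24,0,0,0,1,0,0,-24,0,0,0,1,0,0,-22,0,0,0,1,0,0,0,0,0,0,0,0,0,0,0,0,0,0,0,0,0,0,0,0,0,0,0,0,0,0,0,0,0,0,0,0,0,0,0,0,0,0,0,0,0,0,0,0,0,0,0,0],
  force=30,
)

```text
t: 6.85
position: [434.8, -34.1, 82.8]
orientation: [[-0.085, 0.996, 0.0], [0.996, 0.085, -0.0], [-0.0, 0.0, -1.0]]
contact_force: [-0.4, -0.4, -0.6]
gripper_width: 43.7
```

```bash
python3 - <<'E'
from h import *
im,c=grab("wrist","w3.png",(200,100,440,440),1.75)
s=robot.sense();print(s["position"],s["contact_force"],s["ft_torque"],s["gripper_width"])
E
```

```text
[434.78477646 -34.06042723  82.69650816] [-0.00540517  0.19351046 -0.41590441] [-0.01586562 -0.1035737   0.03296913] 39.234220378585476
```

View pics/w3.png

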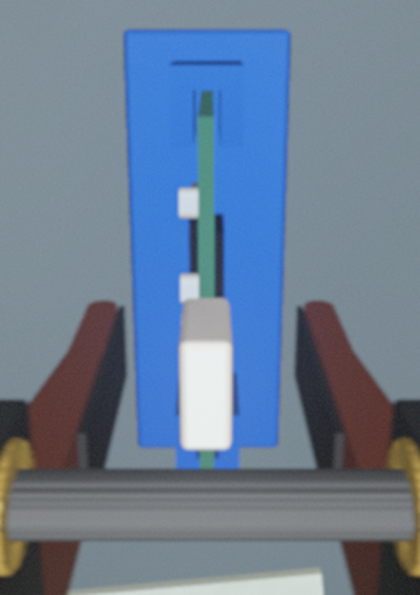

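Emit:
jog_arm(
  rows=[0,0,0,0,0,0,0,0,0,0,0,0,0,0,0,0,0,0,0,0,0,0,0,0,0,0,0,0,0,0,0,0,0,0,0,0,0,0,0,0,0,0],
)

```text
t: 7.5
position: [434.8, -34.1, 82.6]
orientation: [[-0.085, 0.996, -0.0], [0.996, 0.085, 0.0], [0.0, -0.0, -1.0]]
contact_force: [-0.7, 0.3, 0.3]
gripper_width: 11.9
```

```bash
python3 - <<'E'
from h import *
im,c=grab("wrist","w4.png",(200,100,440,440),1.75)
s=robot.sense();print(s["position"],s["contact_force"],s["ft_torque"],s["gripper_width"])
E
```

```text
[434.72756975 -34.06901313  82.58678698] [-0.43238207  0.19539372  0.2650105 ] [-0.00758628 -0.07188462  0.03211576] 11.833274760939213
```

View pics/w4.png

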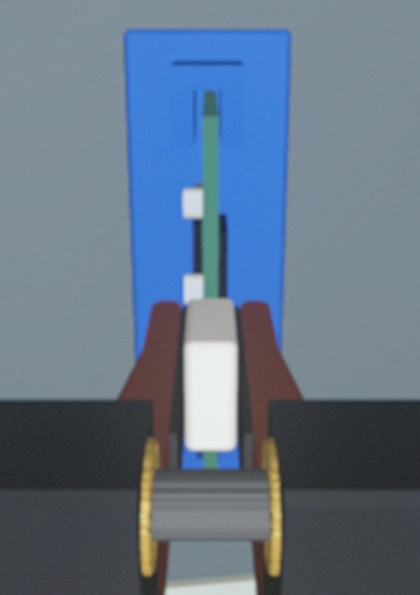

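Emit:
jog_arm(
  rows=[0,0,0,20,0,0,0,0,0,0,30,0,0,0,0,0,0,30,0,0,0,0,0,0,30,0,0,0,0,0,0,30,0,0,0,0,0,0,0,0,0,0,0,0,0,0,0,0,0],
)

```text
t: 8.25
position: [435.0, -34.1, 222.4]
orientation: [[-0.085, 0.996, 0.0], [0.996, 0.085, -0.0], [-0.0, 0.0, -1.0]]
contact_force: [0.3, -0.3, -2.3]
gripper_width: 11.7
```

```bash
python3 - <<'E'
from h import *
im,c=grab("wrist","w5.png")
s=robot.sense();print(s["position"],s["contact_force"],s["ft_torque"],s["gripper_width"])
E
```

```text
[434.50535555 -34.01965144 221.22946169] [ 0.15452573  0.11092878 -2.00250546] [-0.07958192 -0.08540254 -0.06102357] 11.642685658898285
```

View pics/w5.png

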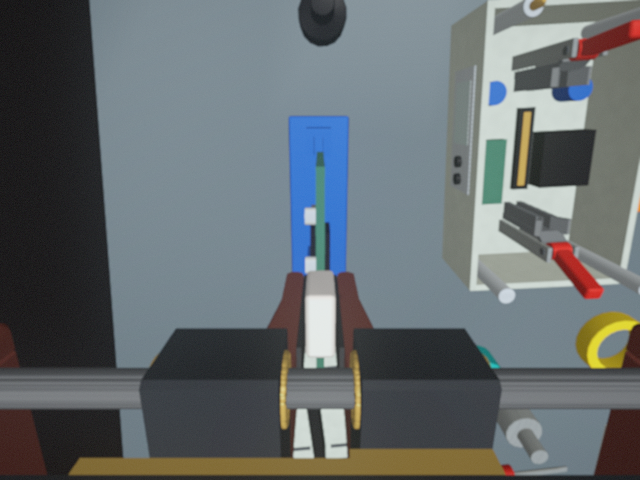

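```bash
python3 - <<'E'
from h import *
im,c=grab("wrist")
save(im,"w5c.png",(280,110,360,380),2.2)
s=robot.sense();R=s["orientation"];p=s["position"]
print(p)
zt=p[2]-2.6
for px in [(320.3,167),(320.3,165)]: print("end top",(onz(c,px,zt)-p)@R)
for px in [(320.3,152),(320.3,154)]: print("end bottom",(onz(c,px,zt-70)-p)@R)
# grip top
E
```

```text
[434.25415708 -33.98892643 220.66247367]
end top [58.0719588   0.71201866  2.63815765]
end top [58.90861187  0.7116993   2.63873664]
end bottom [57.94814056  0.9068848  72.63781757]
end bottom [56.77951736  0.90733088 72.63700884]
```

View pics/w5c.png

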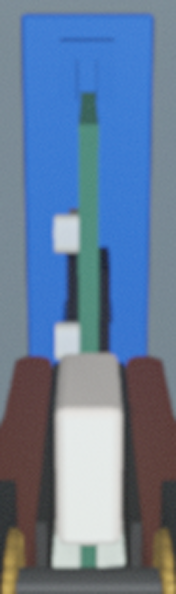

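Emit:
jog_arm(
  rows=[0,26,9,0,0,0,0.008,0,26,9,0,0,0,0.008,0,26,9,0,0,0,0.008,0,26,9,0,0,0,0.008,0,26,10,0,0,0,0.008,0,26,10,0,0,0,0.005,0,26,9,0,0,0,0.004,0,0,0,0,0,0,0,0,0,0,0,0,0,0,0,0,0,0,0,0],
)

```text
$.rows: bad value
```

```bash
python3 - <<'E'
from h import *
im,c=grab("wrist","w6.png")
s=robot.sense();print(s["position"],s["orientation"].round(3),s["contact_force"],s["ft_torque"],s["gripper_width"])
E
```

```text
[434.1551522  -33.98245848 220.53127927] [[-0.085  0.996 -0.003]
 [ 0.996  0.085  0.   ]
 [ 0.001 -0.003 -1.   ]] [-0.25699067  0.07250545 -1.43646866] [-0.06130679 -0.07567483 -0.03853323] 11.912378517584147
```

View pics/w6.png

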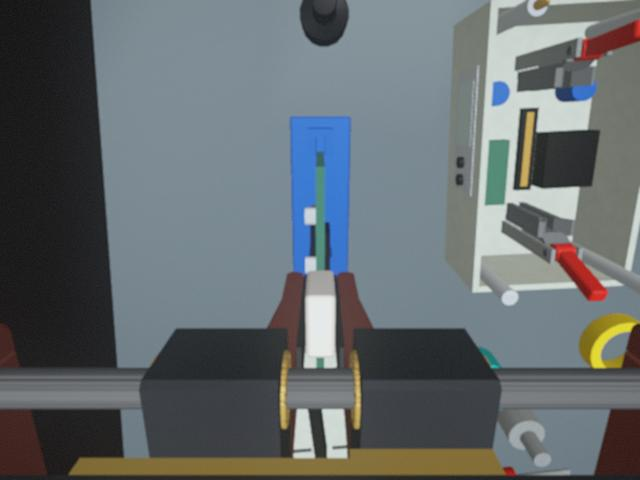

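Emit:
jog_arm(
  rows=[0,26,9,0,0,0,0.008,0,26,9,0,0,0,0.008,0,26,9,0,0,0,0.008,0,26,9,0,0,0,0.008,0,26,10,0,0,0,0.008,0,26,10,0,0,0,0.005,0,26,9,0,0,0,0.004,0,0,0,0,0,0,0,0,0,0,0,0,0,0],
)

```text
t: 9.3
position: [616.2, 31.0, 220.4]
orientation: [[-0.134, 0.991, -0.004], [0.991, 0.134, -0.0], [0.0, -0.004, -1.0]]
contact_force: [-0.2, -1.0, -1.5]
gripper_width: 11.9
```

```bash
python3 - <<'E'
from h import *
im,c=grab("wrist","w6.png")
s=robot.sense();print(s["position"],s["orientation"].round(3),s["contact_force"],s["ft_torque"],s["gripper_width"])
E
```

```text
[615.99362099  30.73463009 221.30120499] [[-0.134  0.991 -0.003]
 [ 0.991  0.134 -0.   ]
 [ 0.    -0.003 -1.   ]] [-0.33042115 -0.54987238 -1.64719431] [-0.01052296 -0.0751767  -0.0063566 ] 11.521667302291501
```

View pics/w6.png

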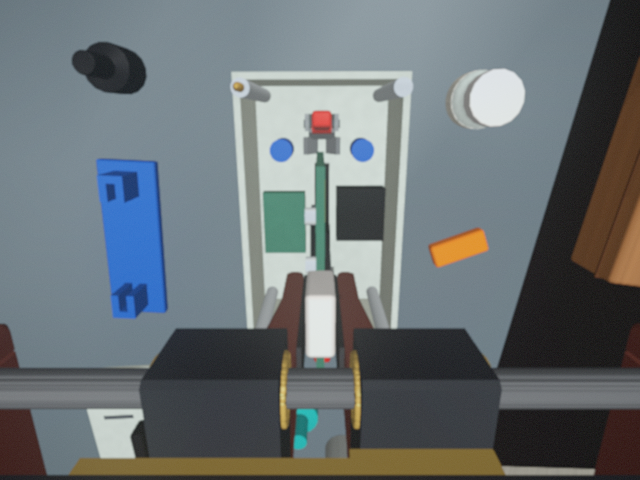

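```bash
python3 - <<'E'
from h import *
im=cv2.imread("pics/w6.png")[:,:,::-1]
save(im,"w6c.png",(220,60,430,270),2.8)
save(im,"w6d.png",(290,100,350,190),6.5)
E
```

```text
(no output)
```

View pics/w6c.png

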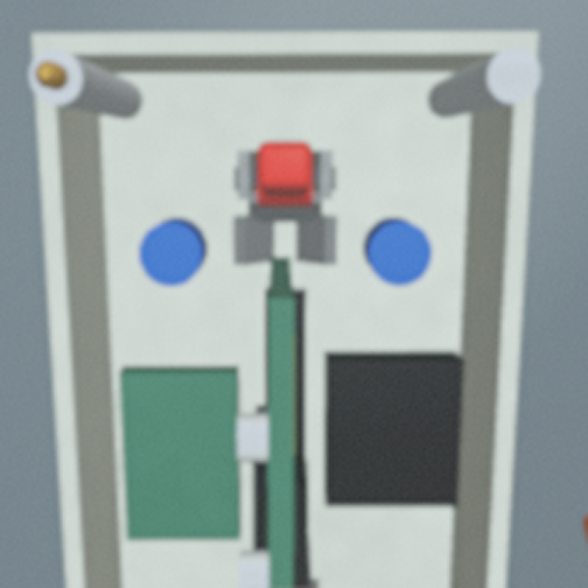

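View pics/w6d.png

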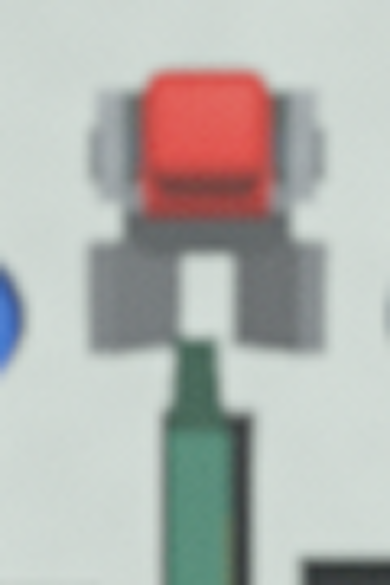

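```bash
python3 - <<'E'
from h import *
s=robot.sense();R=s["orientation"];p=s["position"]; c=cam("wrist",s)
C=lambda q:crop2px(q,220,60,2.8); D=lambda q:crop2px(q,290,100,6.5)
T=lambda px,z:((onz(c,px,z)-p)@R).round(2)
W=lambda px,z:onz(c,px,z).round(1)
print("postL",T(C((56,77)),118),"postR",T(C((514,76)),118),"pin",T(C((50,73)),130))
print("rim",T(C((33,35)),80),T(C((538,32)),80))
print("rim bottom-left",T(C((72,580)),80),T(C((498,580)),80))
for z in(80,68): print("chan",T(D((208.5,300)),z),T(D((208.5,350)),z), T(D((208.5,250)),z))
zb=p[2]-72.6
print("board end low",T(D((196,341)),zb),"top",T(D((198,418)),zb+70))
print("W",W(C((56,77)),118),W(C((514,76)),118),W(C((33,35)),80),W(C((538,32)),80))
E
```

```text
postL [ 96.04 -50.88 103.45] postR [ 96.25  53.62 103.17] pin [ 96.11 -49.83  91.44]
rim [108.65 -63.54 141.48] [109.35  66.8  141.14]
rim bottom-left [-42.36 -61.67 141.46] [-42.26  65.09 141.13]
chan [ 56.54   1.76 141.3 ] [ 50.77   1.77 141.3 ] [ 62.25   1.75 141.31]
chan [ 55.64   1.82 153.3 ] [ 49.65   1.83 153.3 ] [ 61.57   1.81 153.31]
board end low [58.03  0.28 72.61] top [59.48  0.39  2.61]
W [552.5 119.1 118. ] [656.  133.3 118. ] [538.1 129.9  80. ] [667.2 148.   80. ]
```

Emit:
jog_arm(
  rows=[0,1.4,0.5,-15,0,0,0,0,0,0,-15,0,0,0,0,0,0,-15,0,0,0,0,0,0,-12,0,0,0,0,0,0,0,0,0,0,0,0,0,0,0,0,0],
)

```text
t: 9.95
position: [617.9, 31.4, 165.2]
orientation: [[-0.134, 0.991, -0.001], [0.991, 0.134, 0.0], [0.0, -0.001, -1.0]]
contact_force: [0.8, 0.5, -1.4]
gripper_width: 12.0
```

```bash
python3 - <<'E'
from h import *
im,c=grab("wrist","w7.png",(290,100,350,190),6.5)
s=robot.sense();print(s["position"],s["orientation"].round(3),s["contact_force"],s["ft_torque"],s["gripper_width"])
E
```

```text
[618.30622862  31.44228891 166.1257309 ] [[-0.134  0.991  0.001]
 [ 0.991  0.134  0.   ]
 [-0.     0.001 -1.   ]] [-0.2373312   0.67596932 -1.28432167] [-0.0148657  -0.12075885 -0.01052714] 11.662522314987909
```

View pics/w7.png

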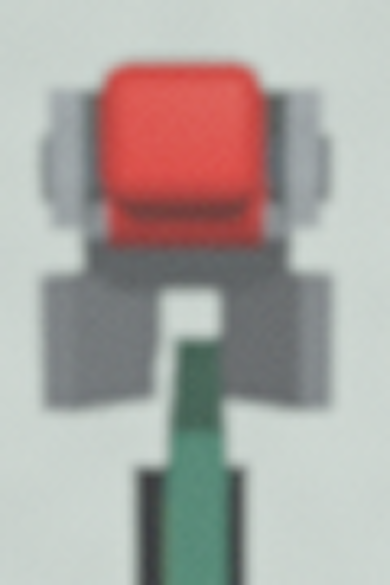

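```bash
python3 - <<'E'
from h import *
for i in range(5):
    im,c=grab("wrist"); s=robot.sense(); print(s["position"].round(2),s["qd"].round(2),s["orientation"][:,2].round(4))
save(im,"w8.png",(290,100,350,190),6.5)
p=s["position"];R=s["orientation"];D=lambda q:crop2px(q,290,100,6.5);T=lambda px,z:((onz(c,px,z)-p)@R).round(2)
print(T(D((188,300)),80),T(D((199.5,342)),p[2]-72.6))
E
```

```text
[618.52  31.42 166.58] [-0.02 -0.04 -0.46 -0.09 -0.09  0.01] [ 0.0015 -0.     -1.    ]
[618.6   31.44 166.77] [ 0.12  0.09 -0.13  0.06 -0.01 -0.01] [ 0.0018  0.     -1.    ]
[618.61  31.43 166.76] [-0.05  0.1   0.11  0.01  0.06 -0.11] [ 0.0018 -0.     -1.    ]
[618.59  31.43 166.64] [ 0.03  0.02  0.27  0.08  0.03 -0.07] [ 0.0016 -0.     -1.    ]
[618.48  31.42 166.43] [-0.03  0.2   0.25  0.   -0.    0.05] [ 0.0012 -0.     -1.    ]
[60.62 -0.34 86.42] [57.91  0.74 72.59]
```

View pics/w8.png

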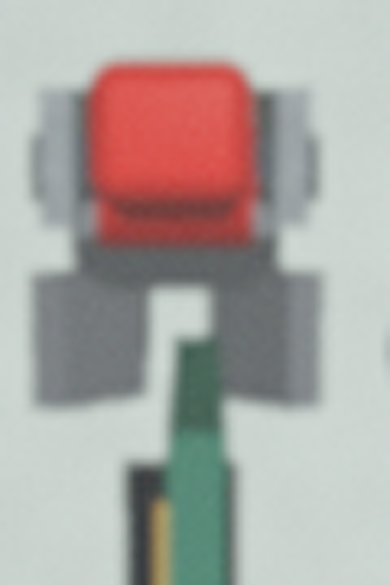

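Emit:
jog_arm(
  rows=[0,-1,0,0,0,0,0,0,0,0,0,0,0,0,0,0,0,0,0,0,0,0,0,0,0,0,0,0,0,0,0,0,0,0,0,0,0,0,0,0,0,0,0,0,0,0,0,0,0,0,0,0,0,0,0,0,0,0,0,0,0,0,0],
)

```text
t: 11.15
position: [617.2, 31.4, 165.6]
orientation: [[-0.134, 0.991, -0.0], [0.991, 0.134, 0.0], [0.0, -0.0, -1.0]]
contact_force: [0.7, -0.1, -0.9]
gripper_width: 11.8
```

```bash
python3 - <<'E'
from h import *
for i in range(6):
    im,c=grab("wrist"); s=robot.sense(); print(s["position"].round(2),s["qd"].round(2),s["orientation"][:,2].round(4))
save(im,"w9.png",(290,100,350,190),6.5)
E
```

```text
[617.16  31.44 165.61] [ 0.05 -0.02  0.01  0.02 -0.1   0.01] [-0.  0. -1.]
[617.15  31.43 165.61] [ 0.   -0.04  0.1   0.07  0.08 -0.04] [-1.e-04 -0.e+00 -1.e+00]
[617.18  31.44 165.63] [ 0.07  0.08  0.   -0.01 -0.03  0.02] [ 0.  0. -1.]
[617.17  31.43 165.61] [-0.04  0.1  -0.02 -0.1   0.04  0.02] [-0.  0. -1.]
[617.15  31.44 165.6 ] [ 0.03 -0.05 -0.01 -0.01  0.04 -0.01] [-1.e-04  0.e+00 -1.e+00]
[617.16  31.42 165.64] [-0.06 -0.02  0.03  0.02 -0.05  0.07] [-0.  0. -1.]
```

View pics/w9.png

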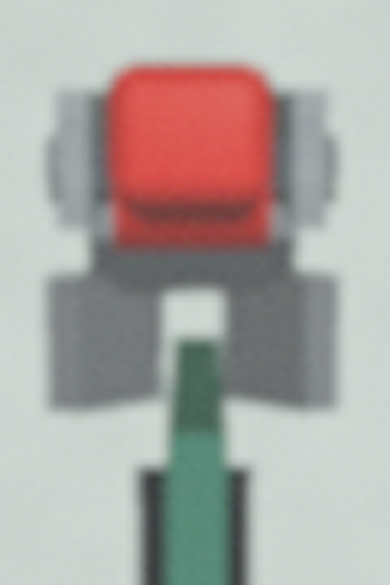

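Emit:
jog_arm(
  rows=[0,-0.6,-0.1,0,0,0,0,0,0,0,-6,0,0,0,0,0,0,-6,0,0,0,0,0,0,-6,0,0,0,0,0,0,-6,0,0,0,0,0,0,0,0,0,0,0,0,0,0,0,0,0,0,0,0,0,0,0,0],
)

```text
t: 12.25
position: [616.7, 31.3, 141.9]
orientation: [[-0.134, 0.991, 0.0], [0.991, 0.134, 0.0], [-0.0, 0.0, -1.0]]
contact_force: [0.2, 0.4, -1.0]
gripper_width: 11.7
```

```bash
python3 - <<'E'
from h import *
im,c=grab("wrist","w10.png",(290,100,350,190),6.5)
s=robot.sense();print(s["position"],s["orientation"].round(3),s["contact_force"],s["ft_torque"],s["gripper_width"])
E
```

```text
[616.72045525  31.32091875 142.06221522] [[-0.134  0.991  0.001]
 [ 0.991  0.134 -0.   ]
 [-0.     0.001 -1.   ]] [ 0.21202964 -0.05368806 -0.93118481] [-0.0339832  -0.09427893 -0.02631615] 11.964386255505188
```

View pics/w10.png

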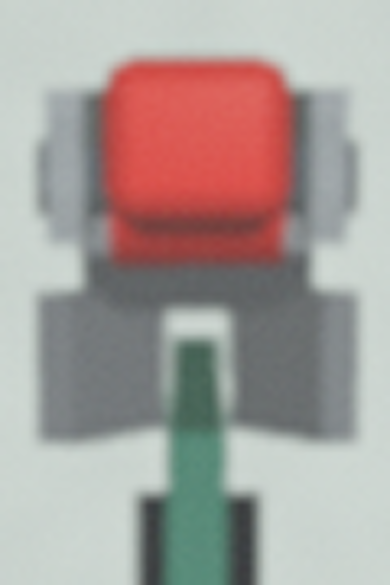

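Emit:
jog_arm(
  rows=[0,0,0,-5,0,0,0,0,0,0,-5,0,0,0,0,0,0,-5,0,0,0,0,0,0,-5,0,0,0,0,0,0,0,0,0,0],
)

```text
t: 12.8
position: [616.1, 31.3, 120.2]
orientation: [[-0.134, 0.991, -0.002], [0.991, 0.134, -0.0], [0.0, -0.002, -1.0]]
contact_force: [0.0, 0.4, -1.3]
gripper_width: 12.0
```

Emit:
jog_arm(
  rows=[0,0,0,-5,0,0,0,0,0,0,-5,0,0,0,0,0,0,-5,0,0,0,0,0,0,-5,0,0,0,0,0,0,-4,0,0,0,0,0,0,0,0,0,0],
)

```text
t: 13.4
position: [616.1, 31.3, 96.6]
orientation: [[-0.134, 0.991, -0.001], [0.991, 0.134, -0.0], [0.0, -0.001, -1.0]]
contact_force: [-0.6, -0.7, -1.7]
gripper_width: 11.9
```

Emit:
jog_arm(
  rows=[0,0,0,-3,0,0,0,0,0,0,-3,0,0,0,0,0,0,0,0,0,0,0,0,0,0,0,0,0],
)

```text
t: 13.8
position: [616.9, 31.3, 92.6]
orientation: [[-0.134, 0.991, 0.001], [0.991, 0.134, 0.0], [-0.0, 0.001, -1.0]]
contact_force: [-0.2, -0.2, 3.9]
gripper_width: 11.8
```

Emit:
jog_arm(
  rows=[0,0,0,0,0,0,0,0.4,0,0,0,0,0,0,0.4,0,0,0,0,0,0,0.4,0,0,0,0,0,0,0.4,0,0,0,0,0,0,0.4,0,0,0,0,0,0,0.4,0,0,25,0,0,0,0.4,0,0,25,0,0,0,0.4,0,0,25,0,0,0,0.4,0,0,10,0,0,0,0.4,0,0,0,0,0,0],
)

```text
t: 14.9
position: [617.4, 31.3, 178.6]
orientation: [[-0.134, 0.991, 0.003], [0.991, 0.134, -0.0], [-0.0, 0.003, -1.0]]
contact_force: [-0.2, -0.3, -1.0]
gripper_width: 35.0
```

```bash
python3 - <<'E'
from h import *
im,c=grab("wrist","w11.png")
s=robot.sense();print(s["position"],s["orientation"].round(3),s["contact_force"],s["ft_torque"],s["gripper_width"])
E
```

```text
[616.79341629  31.32235965 176.64355235] [[-0.134  0.991  0.001]
 [ 0.991  0.134 -0.   ]
 [-0.     0.001 -1.   ]] [-0.09070508  0.17026545  0.32364665] [-0.04332457 -0.0709279  -0.00144944] 35.0033086604694
```

View pics/w11.png

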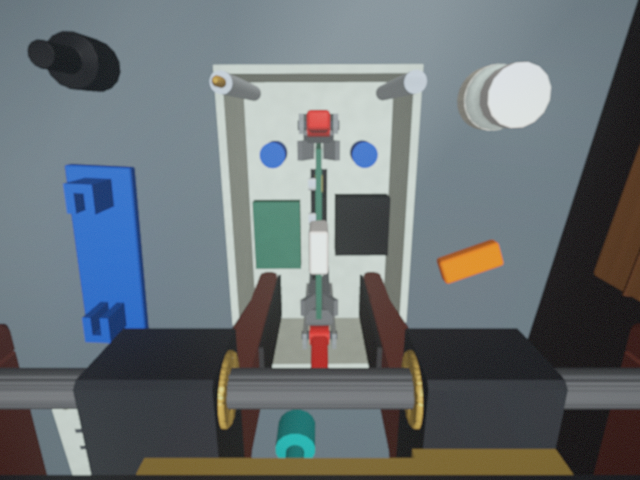

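Emit:
jog_arm(
  rows=[0,-5.5,41,0,0,0,0,0,-5.5,41,0,0,0,0,0,-5.5,41,0,0,0,0,0,0,0,0,0,0,0,0,0,0,0,0,0,0,0,0,0,-20,0,0,0,0,0,0,-20,0,0,0,0,0,0,-17,0,0,0,0,0,0,0,0,0,0,0,0,0,0,0,0,0],
  force=40,
)

```text
t: 15.95
position: [600.0, 153.5, 119.2]
orientation: [[-0.133, 0.991, -0.001], [0.991, 0.133, -0.0], [-0.0, -0.001, -1.0]]
contact_force: [-0.3, 0.2, 1.0]
gripper_width: 0.3
```

```bash
python3 - <<'E'
from h import *
im,c=grab("wrist","w12.png")
s=robot.sense();print(s["position"],s["orientation"].round(3),s["contact_force"],s["ft_torque"],s["gripper_width"])
u=np.array([-0.134,0.991]); print((s["position"][:2]-[616.9,29.5])@u,(s["position"][:2]-[616.9,29.5])@[.991,.134])
E
```

```text
[600.428286   153.7909648  120.27998969] [[-0.133  0.991  0.001]
 [ 0.991  0.133  0.   ]
 [-0.     0.001 -1.   ]] [0.48321221 0.39069414 0.27874969] [ 0.01597583 -0.05265193 -0.02394409] 0.4584762865609473
125.3795557941403 0.33152071134757577
```

View pics/w12.png

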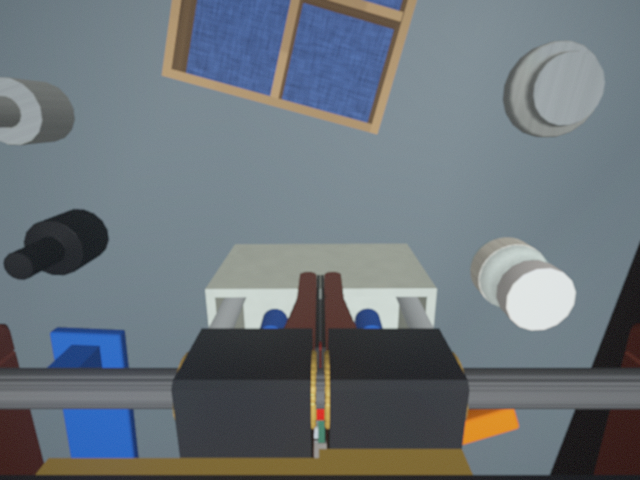

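Emit:
jog_arm(
  rows=[0,1.1,-8,0,0,0,0,0,1.1,-8,0,0,0,0,0,1.1,-8,0,0,0,0,0,1.1,-8,0,0,0,0,0,1.1,-8,0,0,0,0,0,1,-8,0,0,0,0,0,1,-8,0,0,0,0,0,0,0,0,0,0,0,0,0,0,0,0,0,0],
)

```text
t: 16.9
position: [607.6, 97.6, 119.4]
orientation: [[-0.133, 0.991, -0.0], [0.991, 0.133, -0.001], [-0.001, -0.0, -1.0]]
contact_force: [0.1, 0.1, 0.7]
gripper_width: 0.4
```

```bash
python3 - <<'E'
from h import *
im,c=grab("scene","s13.png",(270,200,430,340),4)
s=robot.sense();print(s["position"],s["contact_force"])
u=np.array([-0.134,0.991]); print((s["position"][:2]-[616.9,29.5])@u,(s["position"][:2]-[616.9,29.5])@[.991,.134])
E
```

```text
[607.54671227  97.74827485 119.45497993] [0.06594454 0.19593347 0.4271621 ]
68.88738093663183 -0.1238393122990864
```

View pics/s13.png

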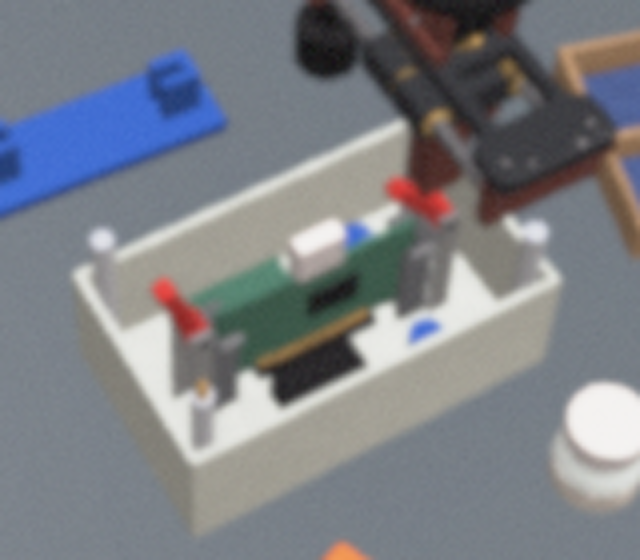

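Emit:
jog_arm(
  rows=[0,0.7,-5,-2.3,0,0,0,0,0.7,-5,-2.3,0,0,0,0,0.7,-5,-2.3,0,0,0,0,0.7,-5,-2.3,0,0,0,0,0.6,-5,-2.3,0,0,0,0,0,-1,-3,0,0,0,0,0,-1,-3,0,0,0,0,0,0,-2,0,0,0,0,0,0,0,0,0,0],
)

```text
t: 17.85
position: [611.4, 70.1, 100.3]
orientation: [[-0.133, 0.991, 0.001], [0.991, 0.133, -0.002], [-0.002, 0.001, -1.0]]
contact_force: [1.9, -0.8, 3.0]
gripper_width: 0.7
```

Emit:
jog_arm(
  rows=[0,0,0,-2,0,0,0,0,0,0,-2,0,0,0,0,0,0,-1,0,0,0,0,0,0,0,0,0,0,0,0,0,0,0,0,0],
)

```text
t: 18.35
position: [611.4, 70.2, 95.6]
orientation: [[-0.133, 0.991, 0.001], [0.991, 0.133, -0.002], [-0.002, 0.001, -1.0]]
contact_force: [0.2, -3.8, 5.1]
gripper_width: 0.4
```

```bash
python3 - <<'E'
from h import *
im,c=grab("scene","s14.png",(270,200,430,340),4)
s=robot.sense();print(s["position"],s["contact_force"])
u=np.array([-0.134,0.991]); print((s["position"][:2]-[616.9,29.5])@u,(s["position"][:2]-[616.9,29.5])@[.991,.134])
E
```

```text
[611.35166329  70.38773801  95.59449774] [ 1.4540794  -3.74728276  5.35387833]
41.263225490164466 -0.019444788103705868
```

View pics/s14.png

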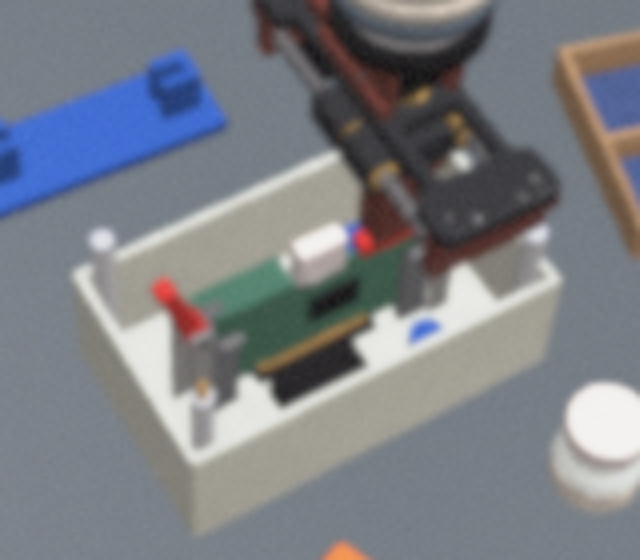

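Emit:
jog_arm(
  rows=[0,0,0,-1.5,0,0,0,0,0,0,-1,0,0,0,0,0,0,0,0,0,0,0,0,0,0,0,0,0],
)

```text
t: 18.8
position: [611.5, 70.2, 94.4]
orientation: [[-0.133, 0.991, 0.002], [0.991, 0.133, -0.002], [-0.002, 0.002, -1.0]]
contact_force: [-1.2, -5.3, 10.6]
gripper_width: 0.4
```

Emit:
jog_arm(
  rows=[0,0,0,-1,0,0,0,0,0,0,-0.5,0,0,0,0,0,0,0,0,0,0,0,0,0,0,0,0,0],
)

```text
t: 19.2
position: [611.6, 70.2, 94.2]
orientation: [[-0.133, 0.991, 0.003], [0.991, 0.133, -0.002], [-0.002, 0.003, -1.0]]
contact_force: [-3.2, -6.0, 14.6]
gripper_width: 0.3
```

Emit:
jog_arm(
  rows=[0,0,0,25,0,0,0,0,0,0,25,0,0,0,0,0,0,25,0,0,0,0,5.5,-41,0,0,0,0,0,5.5,-41,0,0,0,0,0,5.5,-41,0,0,0,0,0,5.5,-42,0,0,0,0,0,0,0,0,0,0,0,0,0,0,0,0,0,0],
)

```text
t: 20.1
position: [632.4, -93.9, 164.6]
orientation: [[-0.132, 0.991, -0.003], [0.991, 0.132, 0.002], [0.002, -0.002, -1.0]]
contact_force: [0.6, 0.1, 0.3]
gripper_width: 0.4
```

```bash
python3 - <<'E'
from h import *
im,c=grab("wrist","w15.png")
s=robot.sense();print(s["position"],s["contact_force"])
u=np.array([-0.134,0.991]); print((s["position"][:2]-[616.9,29.5])@u,(s["position"][:2]-[616.9,29.5])@[.991,.134])
E
```

```text
[632.56408703 -92.95687364 164.94775214] [ 0.15995488  0.16440992 -0.03378721]
-123.45374943975558 -0.8861108260551145
```

View pics/w15.png

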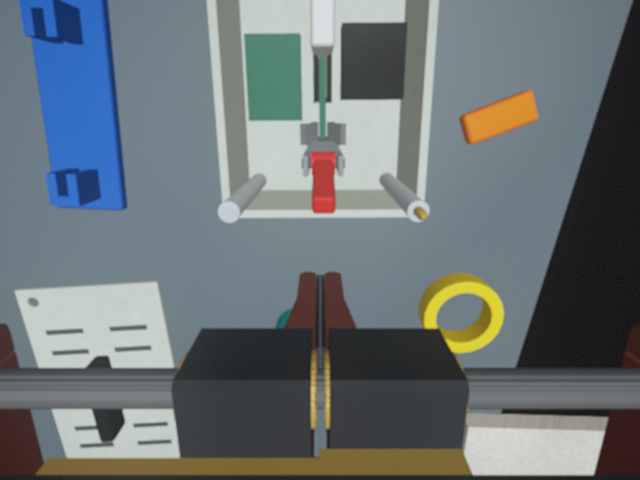

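Emit:
jog_arm(
  rows=[0,0.8,0,-15,0,0,0,0,0,0,-15,0,0,0,0,0,0,-15,0,0,0,0,0,0,0,0,0,0,0,0,0,0,0,0,0,0,-1.1,8,0,0,0,0,0,-1.1,8,0,0,0,0,0,-1.1,8,0,0,0,0,0,-1.1,8,0,0,0,0,0,-1.1,8,0,0,0,0,0,-1,8,0,0,0,0,0,-1,8,0,0,0,0,0,0,0,0,0,0,0],
)

```text
t: 21.45
position: [625.8, -36.1, 120.5]
orientation: [[-0.135, 0.991, -0.001], [0.991, 0.135, 0.001], [0.001, -0.001, -1.0]]
contact_force: [0.3, -0.7, 1.2]
gripper_width: 0.6
```

Emit:
jog_arm(
  rows=[0,-0.7,5,-2.3,0,0,0,0,-0.7,5,-2.3,0,0,0,0,-0.7,5,-2.3,0,0,0,0,-0.7,5,-2.3,0,0,0,0,-0.6,5,-2.3,0,0,0,0,0,1,-3,0,0,0,0,0,1,-3,0,0,0,0,0,0,-2,0,0,0,0,0,0,0,0,0,0],
)

```text
t: 22.35
position: [622.8, -10.0, 101.3]
orientation: [[-0.134, 0.991, -0.0], [0.991, 0.134, 0.001], [0.001, -0.0, -1.0]]
contact_force: [0.1, 1.1, 2.2]
gripper_width: 0.5
```

```bash
python3 - <<'E'
from h import *
im,c=grab("scene","s16.png",(270,200,430,340),4)
s=robot.sense();print(s["position"],s["contact_force"])
u=np.array([-0.134,0.991]); print((s["position"][:2]-[616.9,29.5])@u,(s["position"][:2]-[616.9,29.5])@[.991,.134])
E
```

```text
[622.8028546  -10.43736781 101.21319297] [-0.3267365   0.64380963 -0.15740715]
-40.36891401419126 0.4981216190537934
```

View pics/s16.png

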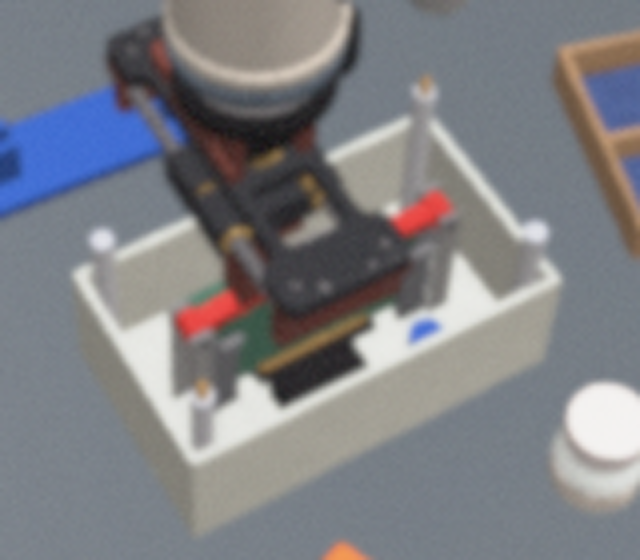

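Emit:
jog_arm(
  rows=[0,0,0,-2,0,0,0,0,0,0,-2,0,0,0,0,0,0,-1.5,0,0,0,0,0,0,-1,0,0,0,0,0,0,0,0,0,0,0,0,0,0,0,0,0,0,0,0,0,0,0,0],
)

```text
t: 23.1
position: [623.0, -10.6, 95.3]
orientation: [[-0.134, 0.991, 0.0], [0.991, 0.134, 0.0], [0.0, 0.0, -1.0]]
contact_force: [-0.7, 4.5, 4.9]
gripper_width: 0.5
```

Emit:
jog_arm(
  rows=[0,0,0,-1.5,0,0,0,0,0,0,-1,0,0,0,0,0,0,0,0,0,0,0,0,0,0,0,0,0],
)

```text
t: 23.5
position: [623.1, -10.4, 94.2]
orientation: [[-0.134, 0.991, 0.001], [0.991, 0.134, 0.0], [0.0, 0.001, -1.0]]
contact_force: [-3.8, 3.7, 9.4]
gripper_width: 0.4
```

Emit:
jog_arm(
  rows=[0,0,0,-1.3,0,0,0,0,0,0,0,0,0,0,0,0,0,0,0,0,0,0,0,0,0,0,0,0],
)

```text
t: 23.9
position: [623.2, -10.4, 94.1]
orientation: [[-0.134, 0.991, 0.002], [0.991, 0.134, 0.0], [-0.0, 0.002, -1.0]]
contact_force: [-5.5, 4.9, 14.3]
gripper_width: 0.3
```

Emit:
jog_arm(
  rows=[0,0,0,25,0,0,0,0,0,0,35,0,0,0,0,3,-20,40,0,0,0,0,3,-20,20,0,0,0,0,0,0,0,0,0,0,0,0,0,0,0,0,0],
)

```text
t: 24.5
position: [628.7, -51.4, 210.0]
orientation: [[-0.132, 0.991, -0.001], [0.991, 0.132, -0.0], [-0.0, -0.001, -1.0]]
contact_force: [0.3, 0.5, -1.0]
gripper_width: 0.7
```

```bash
python3 - <<'E'
from h import *
im,c=grab("wrist","w17.png")
grab("scene","s17.png",(270,200,430,340),4)
s=robot.sense();print(s["position"],s["contact_force"])
E
```

```text
[628.10074736 -50.31726074 208.48985085] [-0.0906286  -0.42280034 -0.06671709]
```

View pics/w17.png

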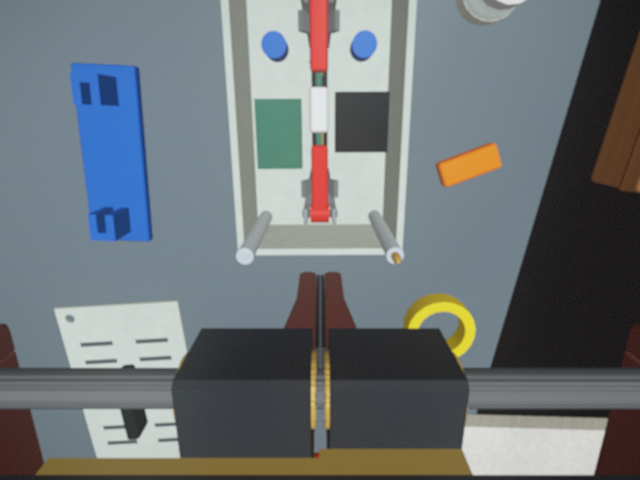

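View pics/s17.png

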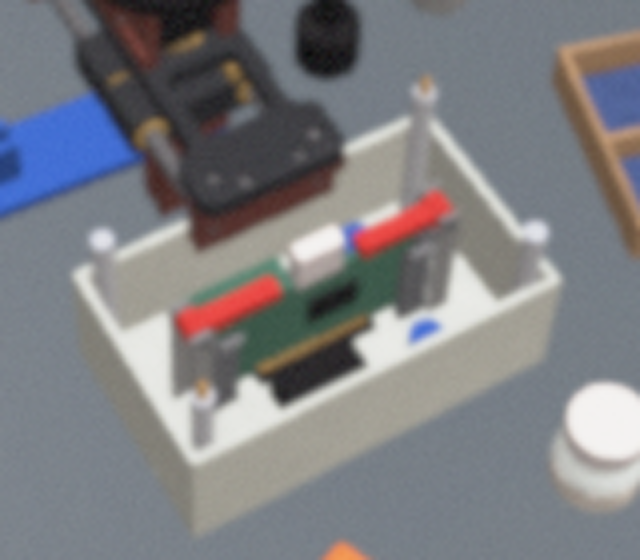

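Emit:
jog_arm(
  rows=[1,-31,-34,14,0,0,0.01,1,-31,-34,14,0,0,0.01,1,-31,-34,14,0,0,0.01,1,-31,-34,14,0,0,0.01,1,-31,-34,14,0,0,0.01,1,-31,-34,14,0,0,0.01,1,0,0,0,0,0,0,1,0,0,0,0,0,0,1,0,0,0,0,0,0,1,0,0,0,0,0,0],
  force=40,
)

```text
t: 25.6
position: [443.6, -253.3, 293.8]
orientation: [[-0.195, 0.981, -0.002], [0.981, 0.195, 0.002], [0.002, -0.002, -1.0]]
contact_force: [0.5, -1.5, 0.2]
gripper_width: 77.1
```

```bash
python3 - <<'E'
from h import *
im,c=grab("wrist","w18.png")
s=robot.sense();print(s["position"],s["orientation"].round(3),s["contact_force"])
E
```

```text
[ 443.61528187 -253.41691514  294.08300472] [[-0.195  0.981 -0.002]
 [ 0.981  0.195  0.001]
 [ 0.002 -0.001 -1.   ]] [ 0.46319178  0.17628558 -0.18188943]
```

View pics/w18.png

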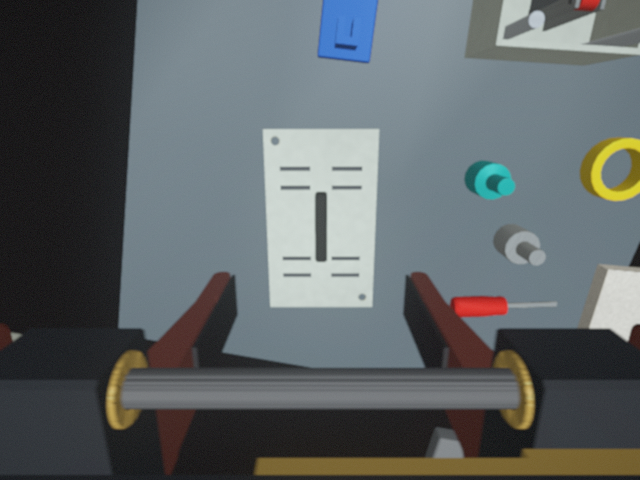

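```bash
python3 - <<'E'
from h import *
im=cv2.imread("pics/w18.png")[:,:,::-1]; c=cam("wrist")
s=robot.sense();R=s["orientation"];p=s["position"]
g=cv2.cvtColor(np.ascontiguousarray(im),cv2.COLOR_RGB2GRAY)
m=(g>170).astype(np.uint8); n,l,st,ce=cv2.connectedComponentsWithStats(m)
k=l[220,300]; mm=(l==k).astype(np.uint8); cn,_=cv2.findContours(mm,cv2.RETR_EXTERNAL,cv2.CHAIN_APPROX_NONE)
cn=max(cn,key=cv2.contourArea); pts=np.array([onz(c,q[0],4)[:2] for q in cn]).astype(np.float32)
r=cv2.minAreaRect(pts); print(r)
bp=cv2.boxPoints(r); print(bp)
h=[onz(c,q,4)[:2] for q in [(275,141),(362,297)]]; print(h,np.linalg.norm(h[0]-h[1]),(h[0]+h[1])/2); d=h[0]-h[1];print(np.degrees(np.arctan2(d[1],d[0])-np.arctan2(194,-104)))
# handle top
for q in [(321,193),(321,261),(320.8,227)]: print(onz(c,q,30))
print("tool a",np.degrees(np.arctan2(R[1,1],R[0,1])), p)
save(im,"w18c.png",(255,120,390,315),3)
E
```

```text
((453.5394287109375, -297.8327331542969), (131.12184143066406, 219.5409393310547), 11.325621604919434)
[[ 367.69797 -203.07498]
 [ 410.8124  -418.3408 ]
 [ 539.38086 -392.59048]
 [ 496.26645 -177.32468]]
[array([ 384.05505669, -213.20993844]), array([ 524.10472841, -382.73684537])] 219.89379872763703 [ 454.07989255 -297.97339191]
11.365834966235434
[ 445.69788357 -256.57422332   30.        ]
[ 461.42895551 -335.30623175   30.        ]
[ 453.13871526 -294.97293191   30.        ]
tool a 11.249483923638195 [ 443.61528187 -253.41691514  294.08300472]
```

View pics/w18c.png

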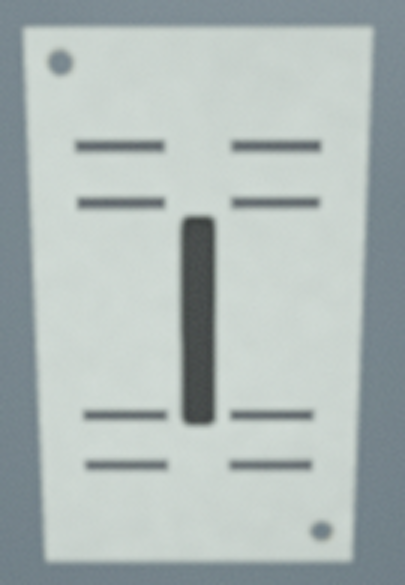

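Emit:
jog_arm(
  rows=[1,2,-9,-42,0,0,0,1,2,-9,-42,0,0,0,1,2,-9,-42,0,0,0,1,2,-9,-42,0,0,0,1,2,-9,-42,0,0,0,1,0,0,-36,0,0,0,1,0,0,0,0,0,0,1,0,0,0,0,0,0,1,0,0,0,0,0,0,1,0,0,0,0,0,0],
)

```text
t: 26.65
position: [454.3, -300.4, 52.3]
orientation: [[-0.193, 0.981, 0.004], [0.981, 0.193, -0.003], [-0.003, 0.003, -1.0]]
contact_force: [-0.4, 1.0, -0.1]
gripper_width: 87.7
```

```bash
python3 - <<'E'
from h import *
im,c=grab("wrist","w19.png")
s=robot.sense();print(s["position"],s["orientation"].round(3),s["contact_force"])
E
```

```text
[ 454.11471691 -300.30398973   51.99891583] [[-0.193  0.981  0.003]
 [ 0.981  0.193 -0.003]
 [-0.003  0.003 -1.   ]] [-0.25359466  0.30994516  0.54233089]
```

View pics/w19.png

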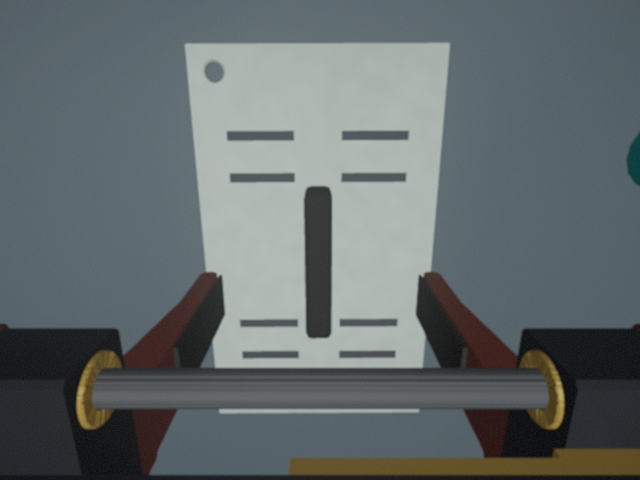

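```bash
python3 - <<'E'
from h import *
s=robot.sense();c=cam("wrist",s);R=s["orientation"];p=s["position"]
print(p)
for q,z in [((318,187),30),((318,337),30),((186,44),4),((449,43),4),((219,412),4),((419,412),4),((214,71.5),4)]: print(((onz(c,q,z)-p)@R).round(1))
E
```

```text
[ 454.11471691 -300.30398973   51.99891583]
[46.2 -0.5 21.9]
[-34.9  -0.6  22.1]
[112.4 -65.2  47.5]
[112.9  63.8  47.8]
[-106.5  -65.3   48.2]
[-106.9   65.1   48.5]
[ 99.8 -52.5  47.5]
```

Emit:
jog_arm(
  rows=[1,-1,3.3,-15,0,0,0,1,0,0,-15,0,0,0,1,0,0,-13,0,0,0,1,0,0,0,0,0,0,0,0,0,0,0,0,0,0,0,0,0,0,0,0,0,0,0,0,0,0,0,0,0,0,0,0,0,0,0,0,0,0,0,0,0,0,0,0,0,0,0,0,0,0,0,0,0,0,0,0,0,0,0,0,0,0,0,0,0,0,0,0,0,0,0,0,0,0,0,0,0,0,0,0,0,0,0],
)

```text
t: 28.2
position: [451.9, -296.4, 6.4]
orientation: [[-0.193, 0.981, 0.0], [0.981, 0.193, -0.0], [-0.0, 0.0, -1.0]]
contact_force: [-0.1, 0.6, -1.3]
gripper_width: 14.0
```

```bash
python3 - <<'E'
from h import *
s=robot.sense();print(s["position"],s["orientation"].round(3),s["contact_force"],s["gripper_width"])
im,c=grab("wrist","w20.png")
E
```

```text
[ 451.94979718 -296.36889478    6.35924681] [[-0.193  0.981  0.   ]
 [ 0.981  0.193 -0.   ]
 [-0.     0.    -1.   ]] [-0.06042798  0.60929721 -1.32640954] 13.994984917156376
```

View pics/w20.png

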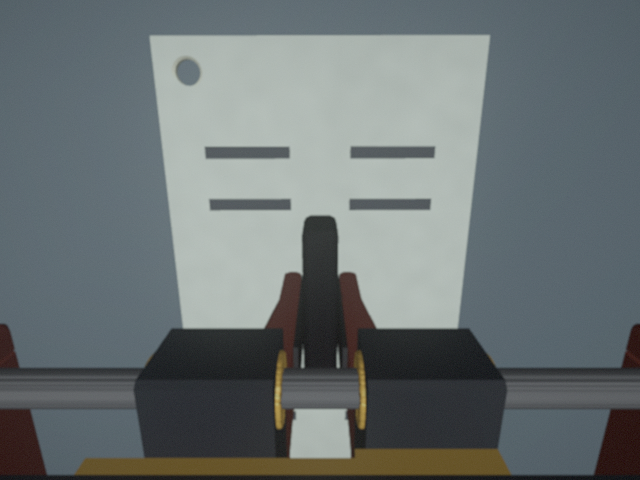

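```bash
python3 - <<'E'
from h import *
s=robot.sense();c=cam("wrist",s);R=s["orientation"];p=s["position"]
im=cv2.imread("pics/w20.png")[:,:,::-1]
save(im,"w20c.png",(140,25,240,105),6)
for q,z in [((188,71.5),4),((151.5,36.5),4),((488.5,37),4)]: print(((onz(c,q,z)-p)@R).round(2))
E
```

```text
[ 95.41 -51.28   2.33]
[107.86 -64.04   2.33]
[107.72  64.93   2.35]
```

View pics/w20c.png

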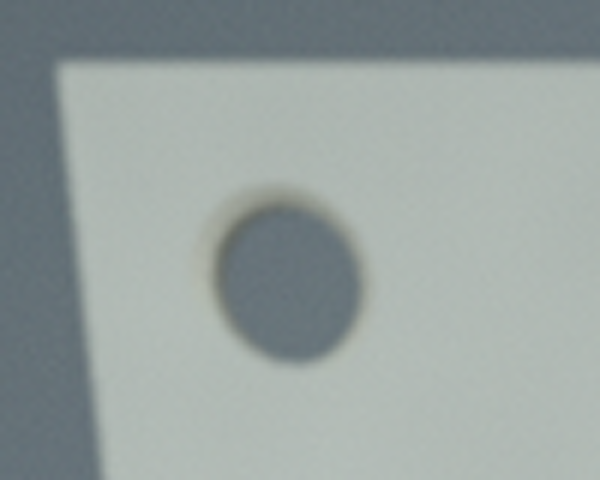

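Emit:
jog_arm(
  rows=[0,0,0,15,0,0,0,0,0,0,25,0,0,0,0,0,0,35,0,0,0,0,0,0,35,0,0,0,0,0,0,35,0,0,0,0,0,0,30,0,0,0,0,0,0,0,0,0,0,0,0,0,0,0,0,0],
)

```text
t: 29.05
position: [451.9, -296.4, 181.2]
orientation: [[-0.193, 0.981, 0.0], [0.981, 0.193, -0.0], [-0.0, 0.0, -1.0]]
contact_force: [-0.2, -0.5, -4.1]
gripper_width: 13.7
```

Emit:
jog_arm(
  rows=[0,8,15,0,0,0,-0.005,0,15,30,0,0,0,-0.005,0,15,30,0,0,0,-0.005,0,15,30,0,0,0,-0.005,0,15,30,0,0,0,-0.005,0,15,30,0,0,0,-0.005,0,15,30,0,0,0,-0.005,0,15,30,0,0,0,-0.005,0,15,30,0,0,0,-0.005,0,15,30,0,0,0,-0.005,0,14,28,0,0,0,-0.005,0,8,15,0,0,0,-0.005,0,0,0,0,0,0,0,0,0,0,0,0,0,0,0,0,0,0,0,0,0,0,0,0,0,0,0,0,0,0,0,0,0,0,0,0,0,0,0,0,0],
)

```text
$.rows: bad value
```

```bash
python3 - <<'E'
from h import *
s=robot.sense();print(s["position"],s["orientation"].round(3),s["contact_force"],s["gripper_width"])
im,c=grab("wrist","w21.png")
im,c=grab("scene","s21.png",(230,150,450,340),3)
E
```

```text
[ 451.86315289 -296.41718947  181.18992594] [[-0.193  0.981  0.   ]
 [ 0.981  0.193 -0.   ]
 [-0.     0.    -1.   ]] [-0.1597378  -0.46460291 -4.06520716] 13.674320986165528
```

View pics/w21.png

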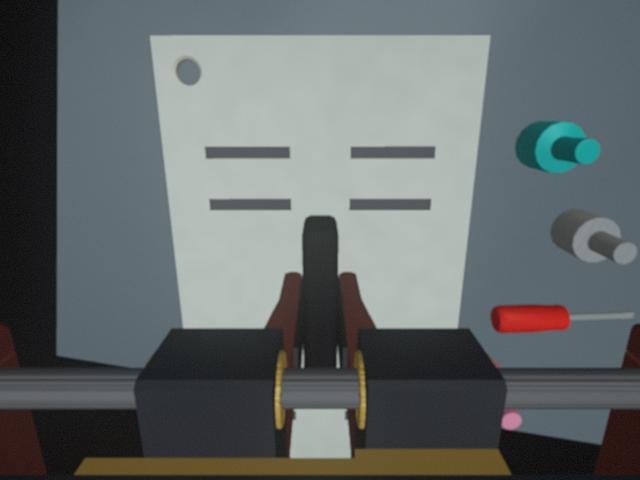

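View pics/s21.png

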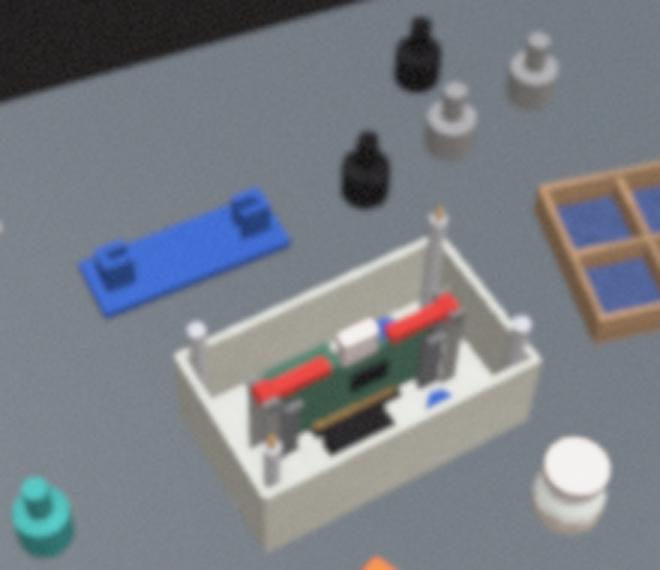

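Emit:
jog_arm(
  rows=[0,8,15,0,0,0,-0.005,0,15,30,0,0,0,-0.005,0,15,30,0,0,0,-0.005,0,15,30,0,0,0,-0.005,0,15,30,0,0,0,-0.005,0,15,30,0,0,0,-0.005,0,15,30,0,0,0,-0.005,0,15,30,0,0,0,-0.005,0,15,30,0,0,0,-0.005,0,15,30,0,0,0,-0.005,0,14,28,0,0,0,-0.005,0,8,15,0,0,0,-0.005],
)

```text
t: 30.35
position: [616.5, 33.9, 178.2]
orientation: [[-0.135, 0.991, -0.005], [0.991, 0.135, 0.001], [0.001, -0.005, -1.0]]
contact_force: [-0.6, -0.2, -3.1]
gripper_width: 13.8
```

Emit:
jog_arm(
  rows=[0,0,0,0,0,0,0,0,0,0,0,0,0,0,0,0,0,0,0,0,0,0,0,0,0,0,0,0,0,0,0,0,0,0,0,0,0,0,0,0,0,0,0,0,0,0,0,0,0],
)

```text
t: 31.05
position: [616.8, 31.3, 181.5]
orientation: [[-0.133, 0.991, 0.0], [0.991, 0.133, -0.0], [-0.0, 0.0, -1.0]]
contact_force: [0.6, -0.2, -3.1]
gripper_width: 13.6
```

```bash
python3 - <<'E'
from h import *
s=robot.sense();print(s["position"],s["orientation"].round(3),s["contact_force"],s["gripper_width"])
im,c=grab("wrist","w21.png")
im,c=grab("scene","s21.png",(230,150,450,340),3)
E
```

```text
[616.8319629   31.28613509 181.50463747] [[-0.133  0.991  0.   ]
 [ 0.991  0.133 -0.   ]
 [-0.     0.    -1.   ]] [ 0.57271462 -0.23170099 -3.10247064] 13.583946001603099
```

View pics/w21.png

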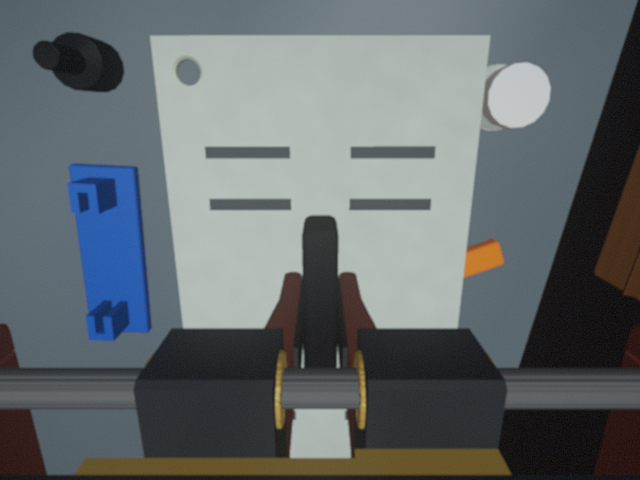

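View pics/s21.png

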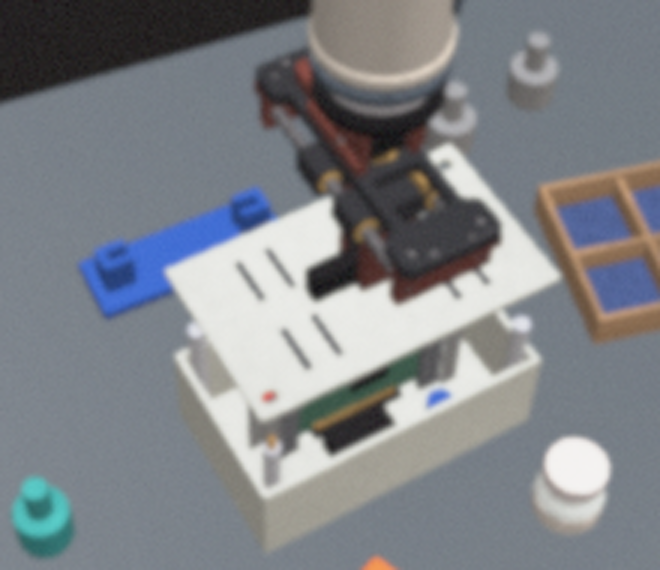

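Emit:
jog_arm(
  rows=[0,0,0,-12,0,0,0,0,0,0,-12,0,0,0,0,0,0,-10,0,0,0,0,0,0,0,0,0,0,0,0,0,0,0,0,0,0,0,0,0,0,0,0,0,0,0,0,0,0,0,0,0,0,0,0,0,0],
)

```text
t: 31.95
position: [617.1, 31.6, 148.0]
orientation: [[-0.134, 0.991, 0.001], [0.991, 0.134, -0.0], [-0.0, 0.001, -1.0]]
contact_force: [1.0, -0.4, -3.4]
gripper_width: 13.9
```

```bash
python3 - <<'E'
from h import *
s=robot.sense();print(s["position"],s["orientation"].round(3),s["contact_force"],s["gripper_width"])
im,c=grab("wrist","w22.png",(140,25,240,105),6)
im,c=grab("scene","s22.png",(230,150,450,340),3)
E
```

```text
[617.11711833  31.63727749 147.9564382 ] [[-0.134  0.991  0.001]
 [ 0.991  0.134 -0.   ]
 [-0.     0.001 -1.   ]] [ 0.98378117 -0.4405521  -3.3997381 ] 13.920229743264132
```

View pics/w22.png

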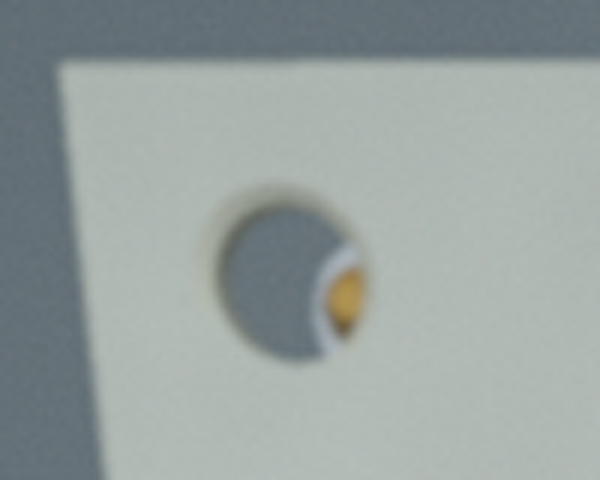

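View pics/s22.png

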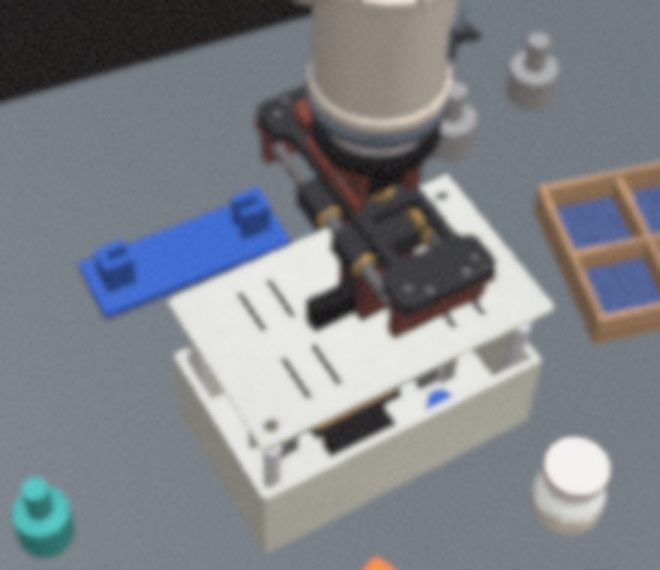

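```bash
python3 - <<'E'
from h import *
s=robot.sense();c=cam("wrist",s);R=s["orientation"];p=s["position"]
ht=(onz(c,crop2px((285,275),140,25,6),p[2]-2.36)-p)@R
hb=(onz(c,crop2px((291,284),140,25,6),p[2]-6.36)-p)@R
print("hole top/bot",ht,hb)
h=(ht+hb)/2
for z in (130,118): 
    q=proj(c,p+R@np.array([h[0],h[1],p[2]-z]))[0]; print(z,(q-[140,25]+.5)*6)
    for pp in [(347,297),(352,300)]:
        print("pin", (onz(c,crop2px(pp,140,25,6),z)-p)@R)
E
```

```text
hole top/bot [ 95.82290156 -51.6416389    2.31858598] [ 95.66593127 -52.55564664   6.31803065]
130 [349.27557785 300.0183757 ]
pin [ 95.90841936 -52.1984421   17.69145406]
pin [ 95.70853481 -51.85887252  17.69168532]
118 [396.2222184 315.4477642]
pin [ 97.01833523 -55.69484935  29.68916581]
pin [ 96.80511865 -55.33263093  29.6894125 ]
```

Emit:
jog_arm(
  rows=[0,0,0,-4,0,0,0,0,0,0,-4,0,0,0,0,0,0,-4,0,0,0,0,0,0,-3,0,0,0,0,0,0,-3,0,0,0,0,0,0,0,0,0,0,0,0,0,0,0,0,0],
)

```text
t: 32.75
position: [616.8, 31.6, 129.3]
orientation: [[-0.134, 0.991, -0.0], [0.991, 0.134, -0.0], [0.0, -0.0, -1.0]]
contact_force: [1.0, -0.6, -3.3]
gripper_width: 13.8
```

Emit:
jog_arm(
  rows=[0,0,0,-2,0,0,0,0,0,0,-2,0,0,0,0,0,0,0,0,0,0,0,0,0,0,0,0,0,0,0,0,0,0,0,0],
)

```text
t: 33.25
position: [616.9, 31.6, 125.4]
orientation: [[-0.134, 0.991, 0.0], [0.991, 0.134, 0.0], [0.0, 0.0, -1.0]]
contact_force: [0.6, -0.3, -3.9]
gripper_width: 13.5
```

```bash
python3 - <<'E'
from h import *
s=robot.sense();print(s["position"],s["orientation"].round(3),s["contact_force"],s["ft_torque"],s["gripper_width"])
im,c=grab("wrist","w23.png",(140,25,240,105),6)
im,c=grab("scene","s23.png",(230,150,450,340),3)
E
```

```text
[616.8945638   31.62519738 125.39392974] [[-0.134  0.991  0.   ]
 [ 0.991  0.134  0.   ]
 [ 0.     0.    -1.   ]] [ 0.58565506 -0.29597255 -3.88607002] [-0.06813501 -0.09744464 -0.00295441] 13.52837074816767
```

View pics/w23.png

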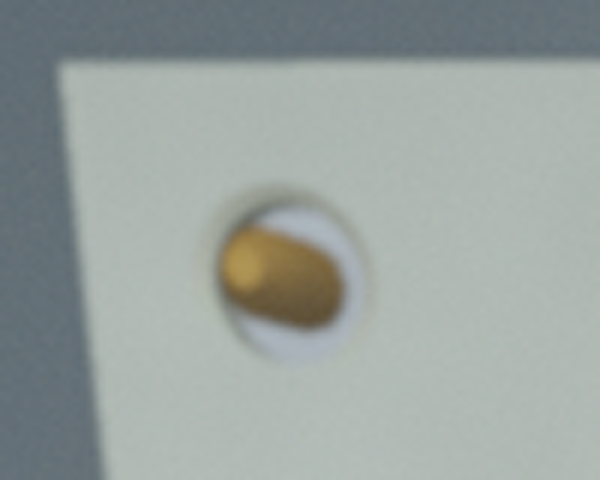

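View pics/s23.png

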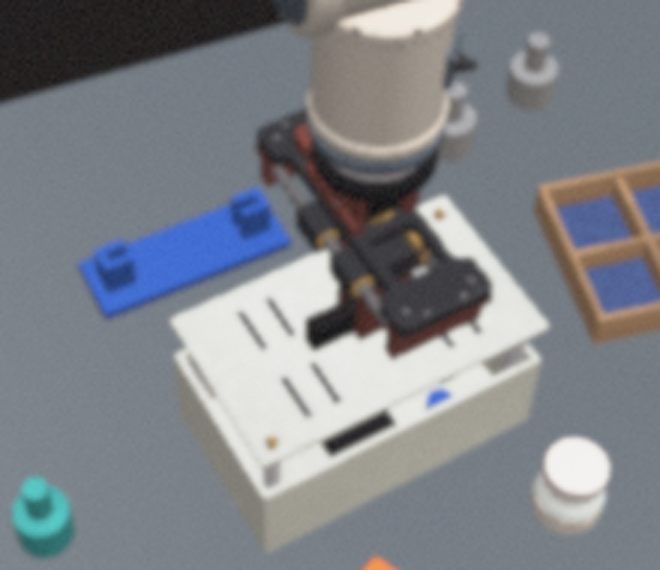

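Emit:
jog_arm(
  rows=[0,0,0,-1.3,0,0,0,0,0,0,0,0,0,0,0,0,0,0,0,0,0,0.5,0,0,0,0,0,0,0.5,0,0,0,0,0,0,0.5,0,0,0,0,0,0,0.5,0,0,0,0,0,0,0.5,0,0,0,0,0,0,0.5,0,0,0,0,0,0,0.5,0,0,20,0,0,0,0.5,0,0,30,0,0,0,0.5,0,0,40,0,0,0,0.5,0,0,40,0,0,0,0.5,0,0,40,0,0,0,0.5,0,0,0,0,0,0,0.5,0,0,0,0,0,0],
)

```text
t: 34.95
position: [617.3, 31.6, 295.2]
orientation: [[-0.134, 0.991, 0.003], [0.991, 0.134, 0.0], [-0.0, 0.003, -1.0]]
contact_force: [0.3, -0.2, 0.2]
gripper_width: 44.1
```

```bash
python3 - <<'E'
from h import *
s=robot.sense();print(s["position"],s["orientation"].round(3),s["contact_force"],s["ft_torque"],s["gripper_width"])
im,c=grab("wrist","w24.png")
im,c=grab("top","t24.png",(150,120,520,360),2.1)
E
```

```text
[617.29557195  31.64568634 295.22919451] [[-0.134  0.991  0.003]
 [ 0.991  0.134  0.   ]
 [-0.     0.003 -1.   ]] [ 0.32286951 -0.15847668  0.20933619] [ 0.00122113 -0.08833271 -0.07182677] 44.120021836665714
```

View pics/w24.png

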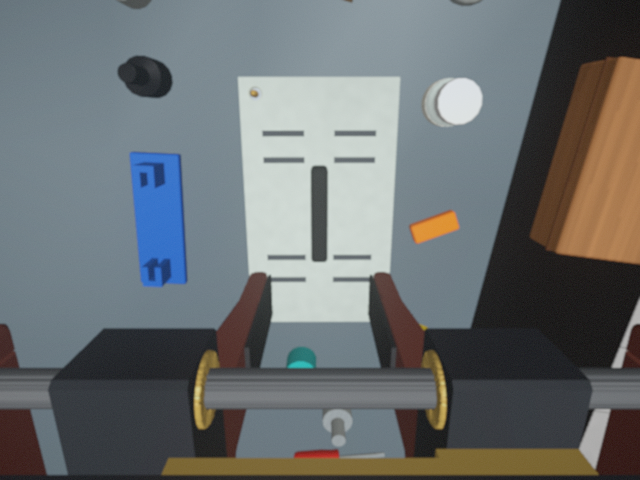

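View pics/t24.png

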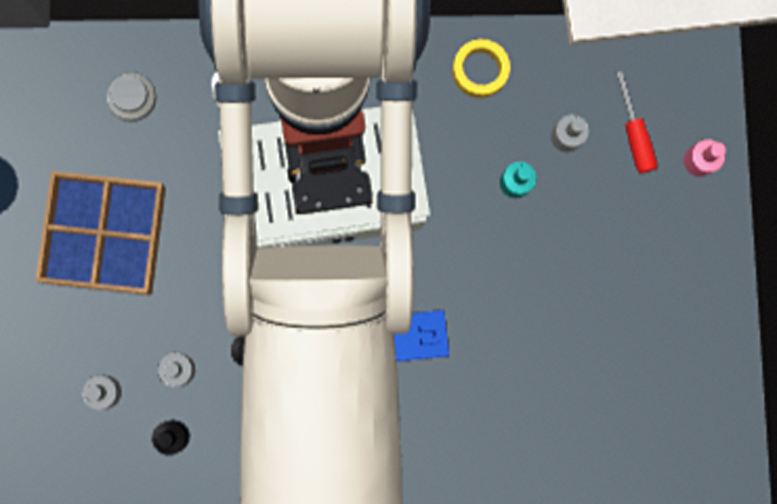

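```bash
python3 - <<'E'
from h import *
im,c=grab("top"); r=viewer.pinpoint("top","weight_1")
print([(np.round(onz(c,d["at"],0)[:2]).tolist(),np.round(d["at"],1).tolist(),round(d["confidence"],2)) for d in r])
print(onz(c,(150+575/2.1,120+128/2.1),66))
E
```

```text
[([690.0, -279.0], [420.3, 181.9], 0.8), ([404.0, 209.0], [233.6, 294.9], 0.8), ([646.0, -435.0], [480.7, 197.4], 0.67), ([327.0, 213.0], [231.9, 325.5], 0.64), ([375.0, 289.0], [201.9, 307.1], 0.61), ([410.0, 123.0], [267.6, 291.7], 0.43)]
[ 676.3308431  -271.51307417   66.        ]
```

Emit:
jog_arm(
  rows=[0.6,9,-38,-6,0,0,0,0.6,9,-38,-6,0,0,0,0.6,9,-38,-6,0,0,0,0.6,9,-38,-6,0,0,0,0.6,9,-38,-6,0,0,0,0.6,9,-38,-6,0,0,0,0.6,9,-38,-6,0,0,0,0.6,0,0,0,0,0,0,0.6,0,0,0,0,0,0,0.6,0,0,0,0,0,0,0.6,0,0,0,0,0,0],
)

```text
t: 36.25
position: [680.0, -232.8, 252.9]
orientation: [[-0.135, 0.991, 0.001], [0.991, 0.135, -0.0], [-0.0, 0.001, -1.0]]
contact_force: [0.3, 0.1, -0.7]
gripper_width: 52.6
```

```bash
python3 - <<'E'
from h import *
s=robot.sense();print(s["position"],s["orientation"].round(3),s["contact_force"],s["qpos"].round(1),s["gripper_width"])
im,c=grab("wrist","w25.png")
r=viewer.pinpoint("wrist","weight_1")
print([(np.round(onz(c,d["at"],0)[:2]).tolist(),np.round(d["at"],1).tolist(),round(d["confidence"],2)) for d in r])
E
```

```text
[ 679.97061482 -232.82753364  252.89231525] [[-0.135  0.991  0.001]
 [ 0.991  0.135 -0.   ]
 [-0.     0.001 -1.   ]] [ 0.33888966  0.05922152 -0.71564916] [-21.6  25.7  43.4   0.  110.9 -29.4] 52.57626870418524
[([650.0, -438.0], [272.6, 352.5], 0.83), ([624.0, -205.0], [270.0, 158.6], 0.82), ([685.0, -276.0], [318.5, 230.1], 0.77)]
```

View pics/w25.png

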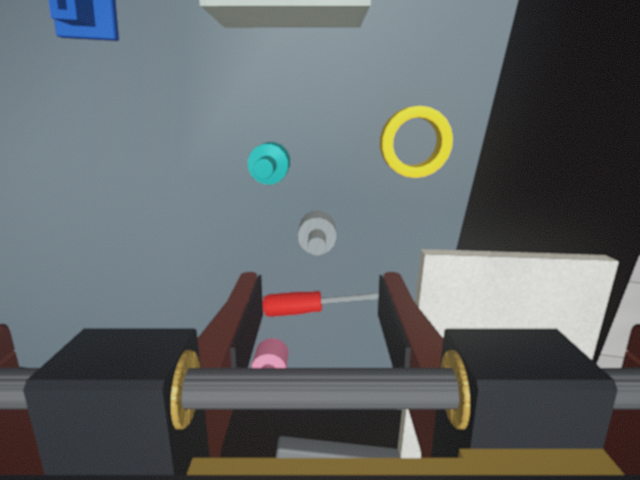

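```bash
python3 - <<'E'
from h import *
s=robot.sense();c=cam("wrist",s); ct=cam("top")
print("box corner",tri([c,ct],[(422,250),(423,138)]))
print("post top",onz(c,(317,239),66),"rim34",onz(c,(317,235),34),"base", onz(c,(317.5,230),0))
im=cv2.imread("pics/w25.png")[:,:,::-1]; save(im,"w25c.png",(280,190,350,270),7)
E
```

```text
box corner [ 840.13812886 -316.64597549 -103.91960578]
post top [ 682.42784689 -265.7182367    66.        ] rim34 [ 683.05874536 -271.66963678   34.        ] base [ 684.06159172 -276.30776274    0.        ]
```

View pics/w25c.png

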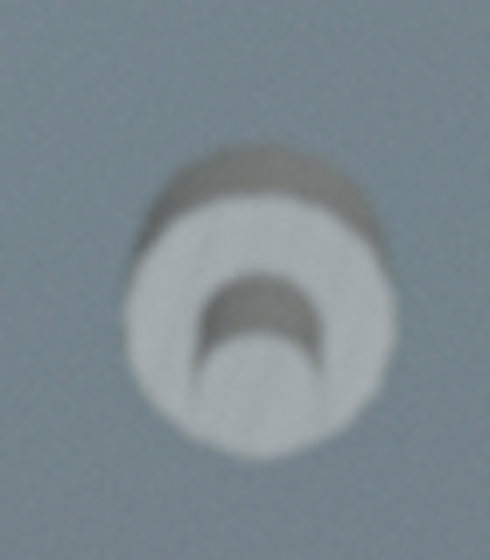

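```bash
python3 - <<'E'
from h import *
s=robot.sense();c=cam("wrist",s)
f=lambda q:crop2px(q,280,190,7)
print(s["position"],"post top",onz(c,f((260,397)),66),"disk34",onz(c,f((260,327)),34))
E
```

```text
[ 680.01084143 -232.99810333  253.07742342] post top [ 683.12263434 -272.9102756    66.        ] disk34 [ 682.95264522 -273.07271757   34.        ]
```

Emit:
jog_arm(
  rows=[0.6,1,-13,-20,0,0,0,0.6,1,-14,-40,0,0,0,0.6,0.6,-13,-45,0,0,0,0.6,0,0,-45,0,0,0,0.6,0,0,-40,0,0,0,0.6,0,0,-18,0,0,0,0.6,0,0,-8,0,0,0,0.6,0,0,0,0,0,0,0,0,0,0,0,0,0,0,0,0,0,0,0,0,0,0,0,0,0,0,0,0,0,0,0,0,0,0,0,0,0,0,0,0,0,0,0,0,0,0,0,0],
  force=40,
)

```text
t: 37.75
position: [682.6, -274.6, 36.7]
orientation: [[-0.134, 0.991, 0.001], [0.991, 0.134, -0.0], [-0.0, 0.001, -1.0]]
contact_force: [-0.8, -0.2, 2.6]
gripper_width: 17.5
```

```bash
python3 - <<'E'
from h import *
s=robot.sense();print(s["position"],s["contact_force"],s["gripper_width"])
im,c=grab("wrist","w26.png")
E
```

```text
[ 682.59695805 -274.55172406   36.66021437] [-0.81802993 -0.22753775  2.60079641] 17.46561462615264
```

View pics/w26.png

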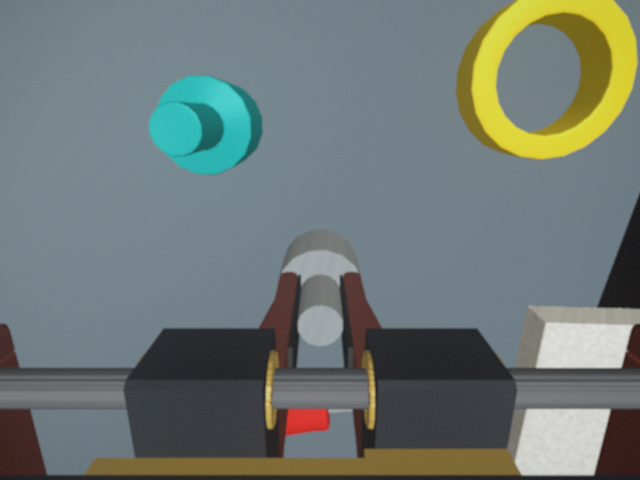

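Emit:
jog_arm(
  rows=[0,0,0,20,0,0,0,0,0,0,35,0,0,0,0,0,0,45,0,0,0,0,0,0,45,0,0,0,0,0,0,45,0,0,0,0,-4,20,5,0,0,0,0,-8,42,0,0,0,0,0,-8,46,0,0,0,0,0,-8,46,0,0,0,0,0,-8,46,0,0,0,0,0,-8,46,0,0,0,0,0,-8,46,0,0,0,0,0,-8,46,0,0,0,0,0,-8,46,0,0,0,0,0,-8,46,0,0,0,0,0,-8,30,0,0,0,0,0,-4,15,0,0,0,0,0,0,0,0,0,0,0,0,0,0,0,0,0,0],
)

```text
t: 39.7
position: [594.7, 199.6, 230.4]
orientation: [[-0.133, 0.991, -0.001], [0.991, 0.133, -0.001], [-0.001, -0.001, -1.0]]
contact_force: [-0.6, 0.1, -3.6]
gripper_width: 17.3
```

```bash
python3 - <<'E'
from h import *
s=robot.sense();print(s["position"],s["orientation"].round(3),s["contact_force"],s["gripper_width"])
im,c=grab("wrist","w27.png")
r=viewer.pinpoint("wrist","cell_1")
print([(np.round(onz(c,d["at"],5)[:2]).tolist(),np.round(d["at"],1).tolist(),round(d["confidence"],2)) for d in r])
E
```

```text
[594.65596922 199.62619004 230.35030727] [[-0.133  0.991 -0.001]
 [ 0.991  0.133 -0.001]
 [-0.001 -0.001 -1.   ]] [-0.56681179  0.14838179 -3.58450759] 17.267041045113643
[([591.0, 264.0], [324.7, 130.2], 0.76), ([535.0, 273.0], [267.2, 112.3], 0.74), ([540.0, 337.0], [280.4, 40.0], 0.55), ([601.0, 327.0], [345.5, 61.7], 0.55)]
```

View pics/w27.png

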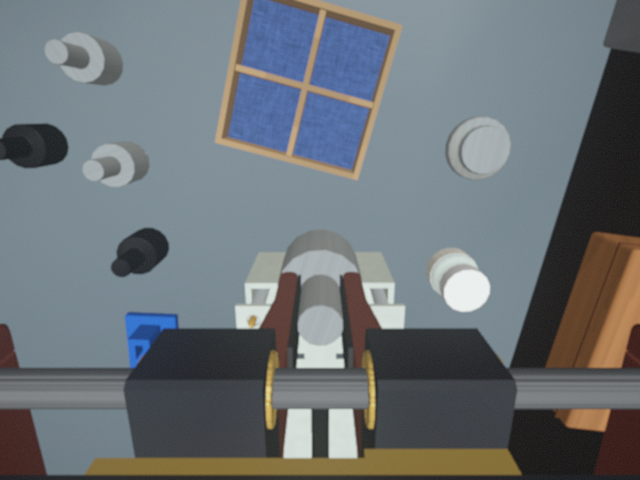

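```bash
python3 - <<'E'
from h import *
s=robot.sense();c=cam("wrist",s)
P=[onz(c,q,32)[:2] for q in [(304.5,85.5),(401,24),(356,180),(217,142)]]
print(np.round(P,1)); d=P[1]-P[2]; print(np.linalg.norm(d)); e=P[2]-P[3]; print(np.linalg.norm(e),"mid",(P[1]+P[3])/2)
yaw=np.arctan2(-d[0],d[1]); print(np.degrees(yaw))
# fit: square center+yaw
u=np.array([np.cos(yaw),np.sin(yaw)]);v=np.array([-np.sin(yaw),np.cos(yaw)])
ctr=(P[1]+P[3])/2
for su in(1,-1):
    for sv in(1,-1): print(su,sv,(ctr+32.5*su*u+32.5*sv*v).round(1))
E
```

```text
[[568.5 299.6]
 [642.3 357.9]
 [625.8 224.1]
 [496.  241.7]]
134.7709241793651
130.95850825691463 mid [569.17767189 299.77716485]
-7.04694433622696
1 1 [605.4 328. ]
1 -1 [597.4 263.5]
-1 1 [540.9 336. ]
-1 -1 [532.9 271.5]
```

Emit:
jog_arm(
  rows=[0,1,25,0,0,0,0,0,1,25,-5,0,0,0,0,0.5,12.5,-25,0,0,0,0,0,0,-40,0,0,0,0,0,0,-40,0,0,0,0,0,0,-20,0,0,0,0,0,0,0,0,0,0,0,0,0,0,0,0,0,0,0,0,0,0,0,0,0,0,0,0,0,0,0],
)

```text
t: 40.8
position: [598.3, 263.2, 103.8]
orientation: [[-0.133, 0.991, 0.004], [0.991, 0.133, 0.001], [0.001, 0.004, -1.0]]
contact_force: [-0.6, -0.1, -4.2]
gripper_width: 17.3
```

```bash
python3 - <<'E'
from h import *
s=robot.sense();print(s["position"],s["orientation"].round(3),s["contact_force"],s["gripper_width"])
im,c=grab("wrist","w28.png")
E
```

```text
[598.25190961 263.21219724 103.84514168] [[-0.133  0.991  0.004]
 [ 0.991  0.133  0.001]
 [ 0.001  0.004 -1.   ]] [-0.63154482 -0.06632816 -4.15255567] 17.254997305744254
```

View pics/w28.png

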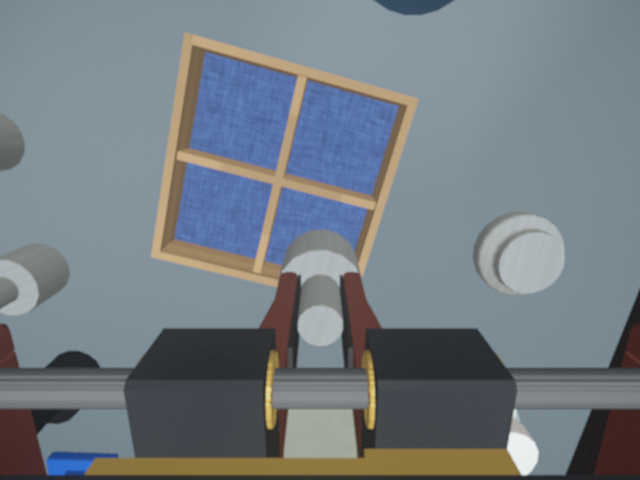

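```bash
python3 - <<'E'
from h import *
s=robot.sense();c=cam("wrist",s)
P=[onz(c,q,32)[:2] for q in [(279,181),(187,34),(416,100),(153,257)]]
print(np.round(P,1),"mid",(P[2]+P[3])/2)
E
```

```text
[[568.8 300.8]
 [511.1 373.8]
 [641.1 357.1]
 [494.6 241.9]] mid [567.82389292 299.47941142]
```

Emit:
jog_arm(
  rows=[0,-0.8,-1,-25,0,0,0,0,0,0,-20,0,0,0,0,0,0,-10,0,0,0,0,0,0,0,0,0,0,0,0,0,0,0,0,0,0,0,0,-4,0,0,0,0,0,0,-2,0,0,0,0,0,0,0,0,0,0],
)

```text
t: 41.65
position: [596.9, 262.4, 41.6]
orientation: [[-0.134, 0.991, 0.002], [0.991, 0.134, 0.001], [0.001, 0.002, -1.0]]
contact_force: [-0.2, 0.4, 0.8]
gripper_width: 17.3
```

Emit:
jog_arm(
  rows=[0.45,0,0,0,0,0,0,0.45,0,0,0,0,0,0,0.45,0,0,0,0,0,0,0.45,0,0,0,0,0,0,0.45,0,0,20,0,0,0,0.45,0,0,40,0,0,0,0.45,0,0,45,0,0,0,0.45,0,0,45,0,0,0,0.45,0,0,45,0,0,0,0.45,-36,-2,0,0,0,0,0.45,-40,-2,0,0,0,0,0.45,-40,-2,0,0,0,0,0.45,-40,-2,0,0,0,0,0.45,-33,-2,0,0,0,0,0.45,0,0,0,0,0,0,0.45,0,0,0,0,0,0,0.45,0,0,0,0,0,0],
)

```text
t: 43.35
position: [408.0, 252.1, 235.0]
orientation: [[-0.133, 0.991, 0.0], [0.991, 0.133, -0.0], [-0.0, 0.0, -1.0]]
contact_force: [1.0, 0.3, -0.2]
gripper_width: 39.4
```

```bash
python3 - <<'E'
from h import *
s=robot.sense();print(s["position"],s["orientation"].round(3),s["contact_force"],s["gripper_width"],s["qpos"].round(1))
im,c=grab("wrist","w29.png")
E
```

```text
[408.02426083 252.11684838 234.96323497] [[-0.133  0.991  0.   ]
 [ 0.991  0.133 -0.   ]
 [-0.     0.    -1.   ]] [ 0.98404988  0.27769515 -0.19984789] 39.3965259709433 [ 27.7 -13.2  86.8  -0.  106.3  20. ]
```

View pics/w29.png

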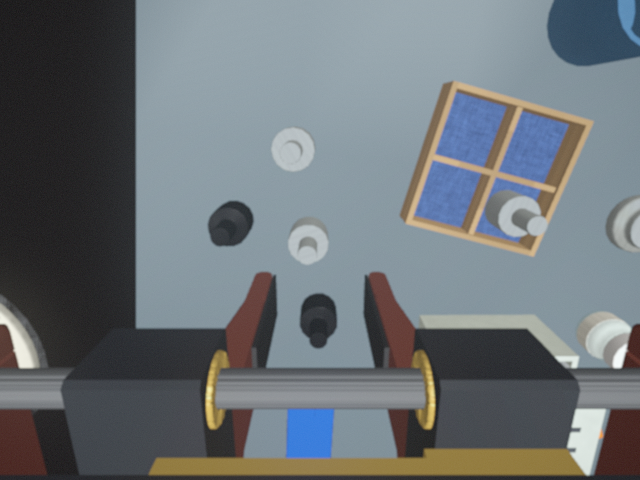

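```bash
python3 - <<'E'
from h import *
s=robot.sense();c=cam("wrist",s)
im=cv2.imread("pics/w29.png")[:,:,::-1]; save(im,"w29c.png",(260,120,350,280),3.7)
E
```

```text
(no output)
```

View pics/w29c.png

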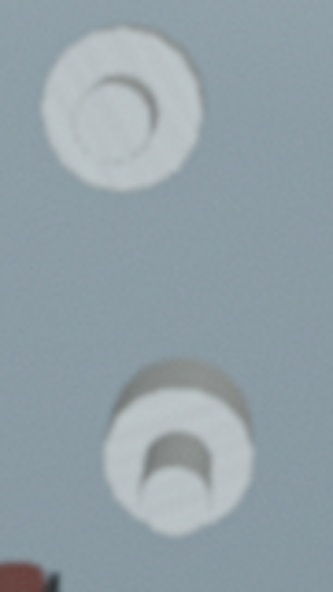

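```bash
python3 - <<'E'
from h import *
s=robot.sense();c=cam("wrist",s)
f=lambda q:crop2px(q,260,120,3.7)
print("A",onz(c,f((122,108)),34),onz(c,f((113,121)),66))
print("B",onz(c,f((179,461)),34),onz(c,f((176,500)),66))
E
```

```text
A [377.26577746 297.64497332  34.        ] [377.39444035 297.43373551  66.        ]
B [402.59903249 208.49855774  34.        ] [402.69857829 209.25549431  66.        ]
```

Emit:
jog_arm(
  rows=[0.45,-2,-14,-20,0,0,0,0.45,-2,-14,-35,0,0,0,0.45,-1.5,-15,-45,0,0,0,0.45,0,0,-45,0,0,0,0.45,0,0,-30,0,0,0,0.45,0,0,-15,0,0,0,0.45,0,0,-8,0,0,0,0.45,0,0,0,0,0,0,0.45,0,0,0,0,0,0,0,0,0,0,0,0,0,0,0,0,0,0,0,0,0,0,0,0,0,0,0,0,0,0,0,0,0,0,0,0,0,0,0,0],
)

```text
$.rows: bad value
```

```bash
python3 - <<'E'
from h import *
s=robot.sense();print(s["position"],s["contact_force"],s["gripper_width"])
im,c=grab("wrist","w30.png")
E
```

```text
[408.09074333 252.07102705 234.72455674] [-0.11298431 -0.74430159  0.09936837] 39.14255413712182
```

View pics/w30.png

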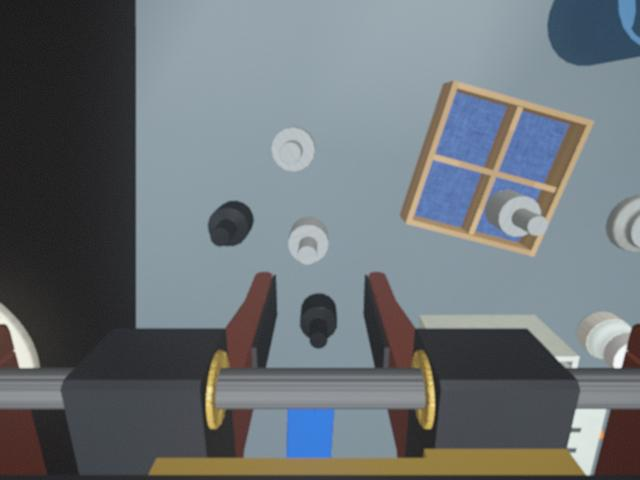

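Emit:
jog_arm(
  rows=[0.45,-2,-14,-20,0,0,0,0.45,-2,-14,-35,0,0,0,0.45,-1.5,-15,-45,0,0,0,0.45,0,0,-45,0,0,0,0.45,0,0,-30,0,0,0,0.45,0,0,-15,0,0,0,0.45,0,0,-8,0,0,0,0.45,0,0,0,0,0,0,0.45,0,0,0,0,0,0],
)

```text
t: 44.35
position: [402.8, 209.6, 38.8]
orientation: [[-0.134, 0.991, 0.002], [0.991, 0.134, 0.001], [0.001, 0.002, -1.0]]
contact_force: [-0.3, 0.4, 0.8]
gripper_width: 39.6
```

Emit:
jog_arm(
  rows=[0,0,0,0,0,0,0,0,0,0,0,0,0,0,0,0,0,0,0,0,0,0,0,0,0,0,0,0,0,0,0,0,0,0,0],
)

```text
t: 44.85
position: [401.9, 209.3, 37.8]
orientation: [[-0.134, 0.991, 0.001], [0.991, 0.134, 0.0], [0.0, 0.001, -1.0]]
contact_force: [0.1, 0.3, 5.0]
gripper_width: 17.0
```

```bash
python3 - <<'E'
from h import *
s=robot.sense();print(s["position"],s["contact_force"],s["gripper_width"])
im,c=grab("wrist","w30.png")
E
```

```text
[401.92628981 209.31025296  37.75769852] [0.06202594 0.31592621 4.95950398] 17.002089018834415
```

View pics/w30.png

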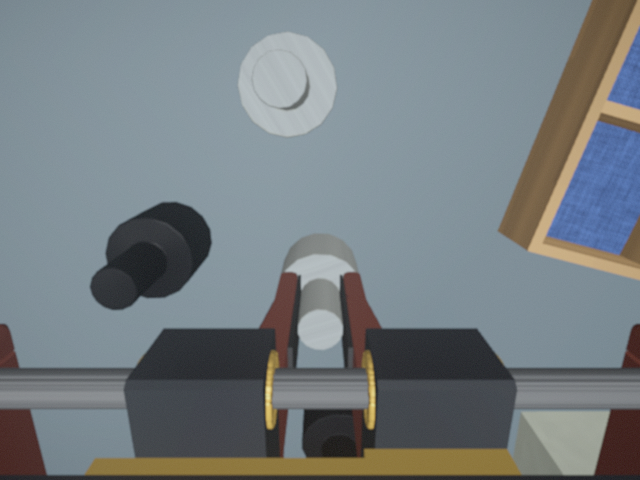

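Emit:
jog_arm(
  rows=[0,0,0,20,0,0,0,0,0,0,40,0,0,0,0,10,5,40,0,0,0,0,30,14,10,0,0,0,0,35,17,0,0,0,0,0,35,17,0,0,0,0,0,20,10,0,0,0,0,0,0,0,0,0,0,0,0,0,0,0,0,0,0,0,0,0,0,0,0,0,0,0,0,0,0,0,0],
)

```text
t: 46.0
position: [531.0, 271.8, 147.2]
orientation: [[-0.134, 0.991, -0.0], [0.991, 0.134, 0.0], [0.0, -0.0, -1.0]]
contact_force: [-0.1, -0.2, -3.1]
gripper_width: 17.3
```

```bash
python3 - <<'E'
from h import *
s=robot.sense();print(s["position"],s["contact_force"],s["gripper_width"])
im,c=grab("wrist","w31.png")
E
```

```text
[530.97289607 271.82904861 147.1708783 ] [-0.09859719 -0.15403732 -3.14772135] 17.32071888687966
```

View pics/w31.png

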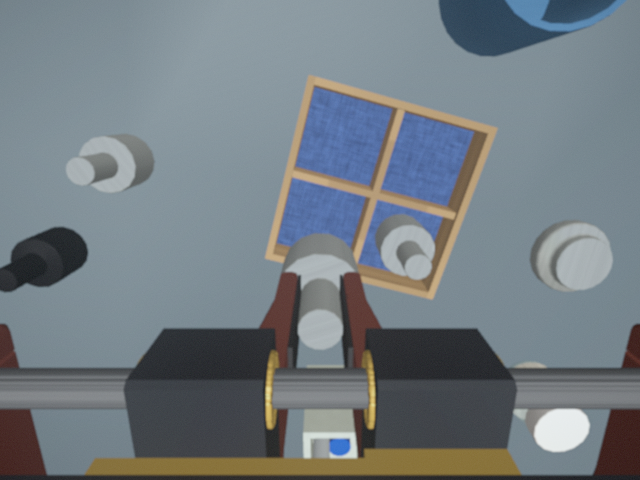

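Emit:
jog_arm(
  rows=[0,1,0,-30,0,0,0,0,0,0,-35,0,0,0,0,0,0,-25,0,0,0,0,0,0,-8,0,0,0,0,0,0,0,0,0,0,0,0,0,0,0,0,0,0,0,0,-4,0,0,0,0,0,0,-2,0,0,0,0,0,0,0,0,0,0,0,0,0,0,0,0,0],
)

```text
t: 47.05
position: [532.8, 272.2, 43.3]
orientation: [[-0.134, 0.991, 0.0], [0.991, 0.134, 0.0], [0.0, 0.0, -1.0]]
contact_force: [-0.4, -0.7, -3.3]
gripper_width: 17.4
```

Emit:
jog_arm(
  rows=[0,0,0,-1,0,0,0,0,0,0,-0.5,0,0,0,0,0,0,0,0,0,0],
)

```text
t: 47.35
position: [532.9, 272.2, 42.8]
orientation: [[-0.134, 0.991, 0.001], [0.991, 0.134, 0.0], [0.0, 0.001, -1.0]]
contact_force: [-3.2, -0.9, 4.4]
gripper_width: 17.3
```

Emit:
jog_arm(
  rows=[0.45,0,0,0,0,0,0,0.45,0,0,0,0,0,0,0.45,0,0,0,0,0,0,0.45,0,0,0,0,0,0,0.45,0,0,20,0,0,0,0.45,0,0,40,0,0,0,0.45,0,0,45,0,0,0,0.45,-30,10,30,0,0,0,0.45,-40,15,0,0,0,0,0.45,-40,15,0,0,0,0,0.45,-30,10,0,0,0,0,0.45,-15,5,0,0,0,0,0.45,0,0,0,0,0,0,0.45,0,0,0,0,0,0,0.45,0,0,0,0,0,0],
)

```text
t: 48.85
position: [378.8, 326.7, 176.3]
orientation: [[-0.132, 0.991, 0.0], [0.991, 0.132, -0.001], [-0.001, 0.0, -1.0]]
contact_force: [0.2, 0.7, 1.2]
gripper_width: 39.5
```

```bash
python3 - <<'E'
from h import *
s=robot.sense();print(s["position"],s["contact_force"],s["gripper_width"],s["qpos"].round(1))
im,c=grab("wrist","w32.png")
print(proj(c,[[377.3,297.5,66],[377.3,297.5,34]]))
E
```

```text
[378.7535434  326.66019676 176.26866387] [0.1577276  0.70751044 1.18406657] 39.54748873604095 [ 36.9 -10.5  90.4  -0.  100.1  29.3]
[[312.2518683  265.28315839]
 [312.95223365 250.93657175]]
```

View pics/w32.png

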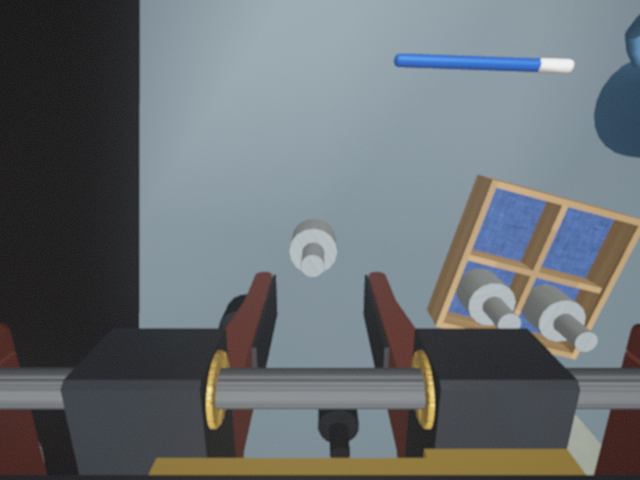

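Emit:
jog_arm(
  rows=[0.45,-1,-14,-20,0,0,0,0.45,-0.6,-15,-40,0,0,0,0.45,0,0,-40,0,0,0,0.45,0,0,-25,0,0,0,0.45,0,0,-9,0,0,0,0.45,0,0,-4,0,0,0,0.45,0,0,0,0,0,0,0.45,0,0,0,0,0,0],
)

```text
t: 49.7
position: [377.1, 298.7, 40.3]
orientation: [[-0.133, 0.991, 0.002], [0.991, 0.133, 0.002], [0.001, 0.002, -1.0]]
contact_force: [-0.3, 0.0, 0.4]
gripper_width: 39.6
```

Emit:
jog_arm(
  rows=[0,0,0,0,0,0,0,0,0,0,0,0,0,0,0,0,0,0,0,0,0,0,0,0,0,0,0,0,0,0,0,0,0,0,0],
)

```text
t: 50.2
position: [376.4, 298.4, 39.1]
orientation: [[-0.134, 0.991, 0.001], [0.991, 0.134, 0.001], [0.001, 0.001, -1.0]]
contact_force: [1.9, 0.8, 2.8]
gripper_width: 17.2
```

```bash
python3 - <<'E'
from h import *
s=robot.sense();print(s["position"],s["contact_force"],s["gripper_width"])
im,c=grab("wrist","w33.png")
E
```

```text
[376.4437385  298.37431161  39.09148364] [1.93255744 0.79100469 2.77215441] 17.187644016213177
```

View pics/w33.png

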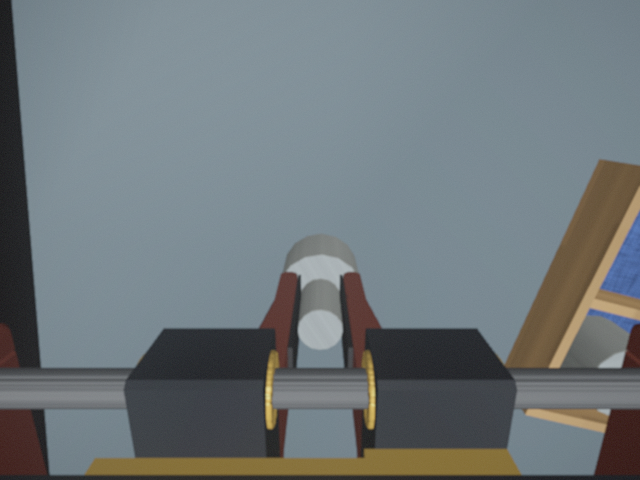

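Emit:
jog_arm(
  rows=[0,0,0,20,0,0,0,0,0,0,40,0,0,0,0,10,3,40,0,0,0,0,33,8,10,0,0,0,0,40,9,0,0,0,0,0,40,9,0,0,0,0,0,30,7,0,0,0,0,0,10,2,0,0,0,0,0,0,0,0,0,0,0,0,0,0,0,0,0,0,0,0,0,0,0,0,0,0,0,0,0,0,0,0],
)

```text
t: 51.45
position: [538.2, 336.2, 149.0]
orientation: [[-0.134, 0.991, 0.0], [0.991, 0.134, 0.0], [0.0, 0.0, -1.0]]
contact_force: [0.3, -0.4, -3.8]
gripper_width: 17.0
```

```bash
python3 - <<'E'
from h import *
s=robot.sense();print(s["position"],s["contact_force"],s["gripper_width"])
im,c=grab("wrist","w34.png")
P=onz(c,(0,0),32)
print(proj(c,[[568.4,299.8,32]]))
E
```

```text
[538.20631412 336.17334166 149.02234137] [ 0.3296875  -0.35248667 -3.82860449] 16.983435085432614
[[351.7541171  275.91045599]]
```

View pics/w34.png

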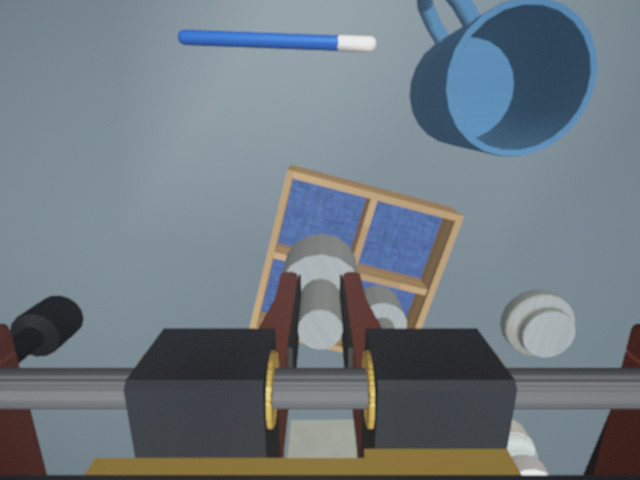

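Emit:
jog_arm(
  rows=[0,2,0,-30,0,0,0,0,0,0,-35,0,0,0,0,0,0,-25,0,0,0,0,0,0,-8,0,0,0,0,0,0,0,0,0,0,0,0,0,0,0,0,0,0,0,0,-4,0,0,0,0,0,0,-2.5,0,0,0,0,0,0,0,0,0,0,0,0,0,0,0,0,0],
)

```text
t: 52.5
position: [541.2, 336.1, 44.3]
orientation: [[-0.134, 0.991, 0.0], [0.991, 0.134, 0.0], [0.0, 0.0, -1.0]]
contact_force: [0.0, -0.0, -3.3]
gripper_width: 17.4
```

Emit:
jog_arm(
  rows=[0,0,0,-1,0,0,0,0,0,0,-0.5,0,0,0,0,0,0,0,0,0,0],
)

```text
t: 52.8
position: [541.4, 336.2, 44.0]
orientation: [[-0.134, 0.991, 0.001], [0.991, 0.134, 0.001], [0.0, 0.001, -1.0]]
contact_force: [-3.5, -2.2, 5.0]
gripper_width: 17.1
```

Emit:
jog_arm(
  rows=[0.45,0,0,0,0,0,0,0.45,0,0,0,0,0,0,0.45,0,0,0,0,0,0,0.45,0,0,0,0,0,0,0.45,0,0,20,0,0,0,0.45,0,0,40,0,0,0,0.45,0,0,45,0,0,0,0.45,0,0,45,0,0,0,0.45,-20,-10,40,0,0,0,0.45,-30,-20,0,0,0,0,0.45,-30,-20,0,0,0,0,0.45,-10,-10,0,0,0,0,0.45,0,0,0,0,0,0,0.45,0,0,0,0,0,0,0.45,0,0,0,0,0,0],
)

```text
t: 54.3
position: [451.6, 276.5, 232.2]
orientation: [[-0.134, 0.991, -0.0], [0.991, 0.134, -0.0], [-0.0, -0.0, -1.0]]
contact_force: [-0.1, 0.3, 0.5]
gripper_width: 39.6
```

```bash
python3 - <<'E'
from h import *
s=robot.sense();print(s["position"],s["contact_force"],s["gripper_width"])
im,c=grab("wrist","w35.png")
im,c=grab("top","t35.png",(90,120,520,380),1.8)
im,c=grab("scene","s35.png")
E
```

```text
[451.59491386 276.51329759 232.1626291 ] [-0.08220481  0.31475951  0.52032676] 39.60770687316768
```

View pics/w35.png

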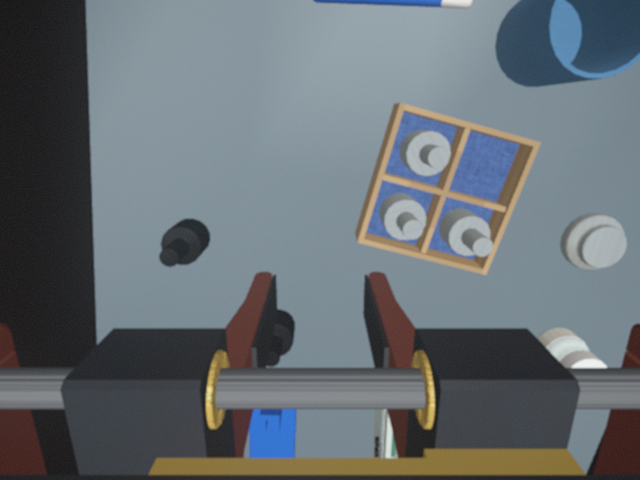

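View pics/t35.png

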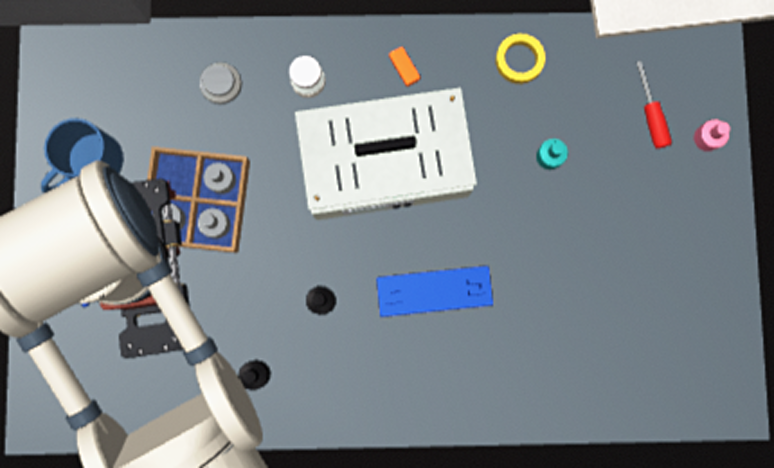

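View pics/s35.png

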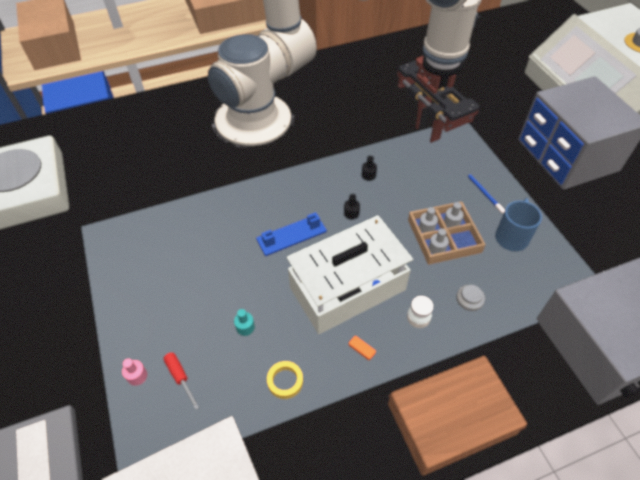

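```bash
python3 - <<'E'
from h import *
s=robot.sense();c=cam("wrist",s);ct=cam("top")
im=cv2.imread("pics/w35.png")[:,:,::-1];save(im,"w35c.png",(350,95,550,285),4)
for q in [(428,153.5),(405,217),(468.5,233)]: print(onz(c,q,39).round(1))
for q in [(543.5,141)]: pass
# cover: handle & corners in top crop
f=lambda q:crop2px(q,90,120,1.8)
P=[onz(ct,f(q),122) for q in [(295,112),(463,89),(476,185),(308,208)]]
print(np.round(P,1),np.mean(P,0))
h=[onz(ct,f(q),z) for q,z in [((316,198),126),((453,98),126)]];print(h,(h[0]+h[1])/2)
E
```

```text
[541.6 334.9  39. ]
[532.6 274.4  39. ]
[595.5 267.1  39. ]
[[666.  144.7 122. ]
 [693.9 -76.2 122. ]
 [565.8 -89.8 122. ]
 [539.1 128.3 122. ]] [616.20541668  26.77920944 122.        ]
[array([551.39632271, 117.6008498 , 126.        ]), array([680.929881  , -62.37411679, 126.        ])] [616.16310185  27.61336651 126.        ]
```

View pics/w35c.png

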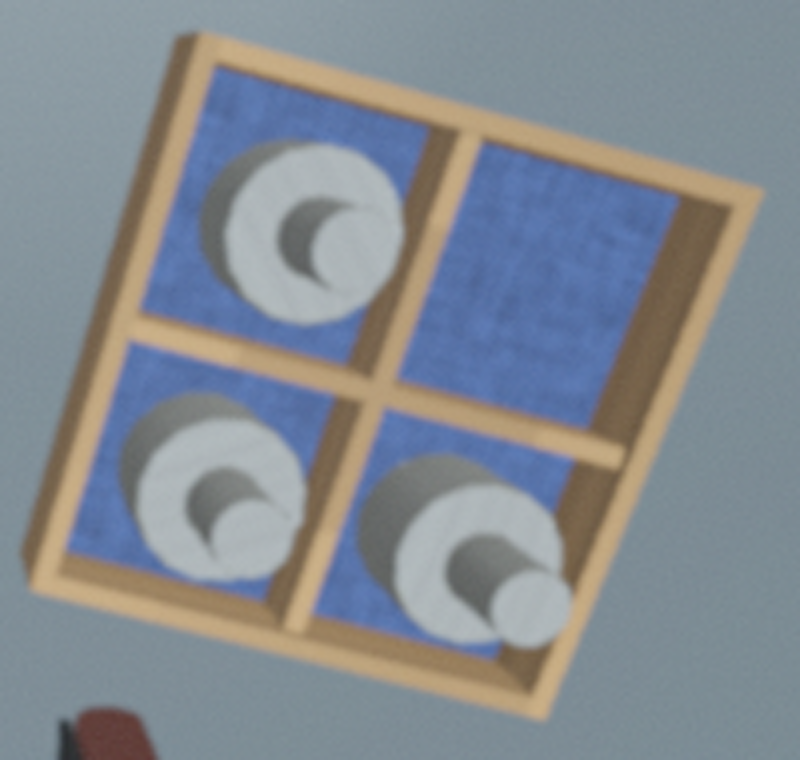

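```bash
python3 - <<'E'
from h import *
im=cv2.imread("pics/s35.png")[:,:,::-1];save(im,"s35c.png",(270,200,430,340),4.5)
c=cam("scene")
# predicted corners of seated cover
P=wp((617,29.8,118,np.radians(7.7)),[[65,110,4],[65,-110,4],[-65,-110,4],[-65,110,4]])
print(((proj(c,P)-[270,200]+.5)*4.5).round())
E
```

```text
[[648. 264.]
 [218. 475.]
 [ 79. 253.]
 [490.  68.]]
```

View pics/s35c.png

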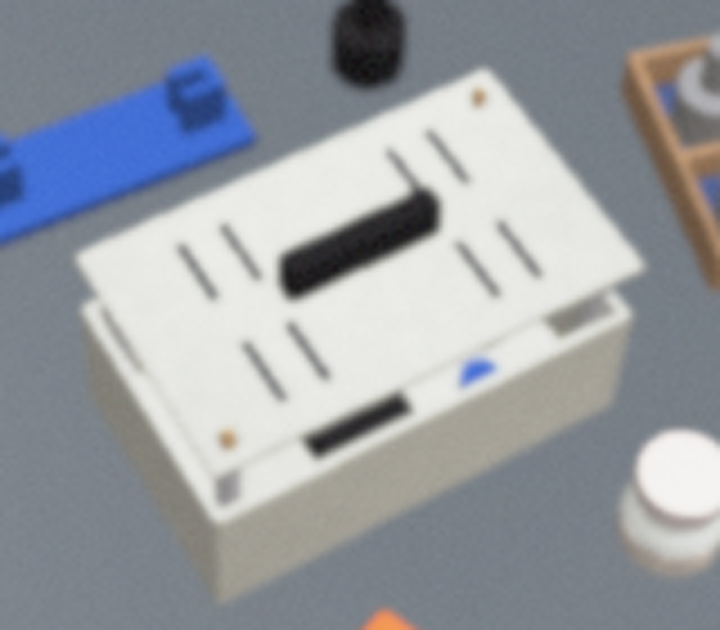

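The predicted corners of a seated cover match the picture at all four corners to within 1–2 px in the original image. Both pins show in their holes, and the three steel weights stand in separate cells. The gripper is clear of everything, so I'm handing in.

```bash
python3 - <<'E'
from workcell import robot
print(robot.close_job()); print(robot.sense()["t"])
E
```

```text
the job is handed in; nothing more can be done
None
the job is handed in; nothing more can be done
```

The job is handed in, at about 54 s of simulated time; `close_job` reports no verdict.

**What I did**
- Slid the board down both guides onto the connector. The spring pushed back with about 5 N at the expected height.
- Pressed both levers flat. Each stopped at 94 mm height under about 14 N, which is where a closed lever's top face should be.
- Seated the cover over both pins.
- Put the three steel weights present upright into three separate cells of the case. I left the two black, the turquoise and the pink look-alikes alone.

**What the last checks showed**
- **Cover:** its corners were where a seated cover should appear, within 1–2 px in the scene camera, and both pins showed through their holes. The top camera put its centre about 2–3 mm from my wrist-camera estimate of the seat. Calibration is good to about 2 mm.
- **Weights:** all three stood upright, within about 4 mm of their cell middles.
- **Board and levers:** I could not see the board's final height or the levers once the cover was on. The last view before that showed both levers flat.
- **Bystanders and gripper:** the bystanders looked unmoved in the final pictures, compared by eye. The gripper was clear of everything.

One weight, near the turquoise look-alike, had been knocked about 4 cm aside during the run. I measured it again before picking it up.

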